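# Fetch the check weight from behind the bottles

### The job

For the daily check of the balance, fetch the large check weight that stands behind the three vessels in the bottle rack: first stand the round bottle, the square bottle and the steel canister in the flat tray, then set the weight down gently, upright, in the middle of the balance pan, and only then put each of the three back where it stood, in its own cell of the rack. Keep them all upright, and do not shift the small weight and the little jar in the rack or the beaker on the bench.

Things in the scene. Friction and masses are not known exactly. Their poses are not given: they have to be found in the camera images.
- rack: Fixed stainless bottle rack, 135 (x) by 252 mm (y); origin: centre of underside, on the bench; x points away from the robot to its back fence. Floor 3 mm thick. Front row: three cells 80 x 80 mm inside, centres x -24.5, y -83, 0, 83 mm; behind them a lane 46 mm deep, centre line x 41.5 mm. Walls 3 mm thick, tops 13 mm above the bench; at the back (x 66 mm) a fence of 5 mm rods rises to 86 mm.
- tray: Fixed flat open stainless tray, 330 (its x) by 150 mm (y) outside, walls 3 mm thick and 18 mm high with a 6 mm round rim (top 21 mm), floor 3 mm thick; origin: centre of underside, on the bench. Left or right of the rack, empty at the start, with room for the three vessels in a row along its x.
- balance_pan (a point): Centre of the upper face of the balance's round steel pan, 150 mm across, 74 mm above the bench, z up. The balance is a fixed, flat, light grey machine, 300 x 196 mm, with a dark display panel (top about 71 mm above the bench) towards the robot; it stands on the other side of the rack from the tray.
- round_bottle_mid (a point): Point half-way up a round clear glass bottle with a paper label, 64 mm across, 150 mm high (point 75 mm above base), z up. Round white screw cap, 40 mm across: the top 28 mm; below it a neck 32 mm across down to 112 mm above the base, then the shoulder. About 0.3 kg. Stands in one of the rack's front cells.
- square_bottle_mid (a point): Point half-way up a square clear plastic bottle, 62 x 62 mm (sides along its x, y; about in line with the rack), 158 mm high (point 79 mm above base), z up. Round white screw cap, 40 mm across: the top 28 mm; below it a neck 32 mm across down to 120 mm above the base, then the shoulder. About 0.18 kg. Stands in one of the rack's front cells.
- canister_mid (a point): Point half-way up a round stainless canister, body 62 mm across, 65 mm flange near its top, 152 mm high over its knob (point 76 mm above base), z up. Lid at 112 to 118 mm above the base; on it a round steel knob, 26 mm across, from 120 to 152 mm. About 0.35 kg. Stands in one of the rack's front cells.
- large_weight_mid (a point): Point half-way up the large check weight: a steel cylinder 38 mm across and 43 mm high, with a knob (26 mm across, from 57 to 64 mm) on a short neck, 66 mm high over all (point 33 mm above base), z up. 0.5 kg. Stands in the rack's rear lane behind the middle cell.
- small_weight_mid (a point): Point half-way up the axis of a small steel weight of the same shape, 22 mm across, 38 mm high (point 19 mm above its base). Stands near one end of the rack's rear lane; leave it alone.
- jar_mid (a point): Point half-way up the axis of a little amber jar with a black lid, 32 mm across, 42 mm high (point 21 mm above its base). Stands near the other end of the rack's rear lane; leave it alone.
- beaker_mid (a point): Point half-way up the axis of an open stainless beaker, 56 mm across, 60 mm high (point 30 mm above its base), on the bench in front of the rack; leave it alone.

How it is judged:
On the way, in this order (a step that is already met when the one before it is completed fails the run):
1. all three vessels stand upright in the tray at the same time, the weight still in the rack (x of round_bottle_mid in the frame of tray between -0.145 and 0.145 m and y of round_bottle_mid in the frame of tray between -0.055 and 0.055 m and z of round_bottle_mid in the frame of tray below 0.084 m and angle between each of round_bottle_mid, square_bottle_mid, canister_mid's own z axis and vertical below 0.12 rad and x of square_bottle_mid in the frame of tray between -0.145 and 0.145 m and y of square_bottle_mid in the frame of tray between -0.055 and 0.055 m and z of square_bottle_mid in the frame of tray below 0.088 m and x of canister_mid in the frame of tray between -0.145 and 0.145 m and y of canister_mid in the frame of tray between -0.055 and 0.055 m and z of canister_mid in the frame of tray below 0.085 m and distance of large_weight_mid from where it was at the start of the episode below 0.03 m), for 0.2 s.
2. the large weight stands upright in the middle of the balance pan, within 15 mm, the three vessels still in the tray (horizontal distance between large_weight_mid and balance_pan below 0.015 m and z of large_weight_mid in the frame of balance_pan between 0.028 and 0.038 m and angle between large_weight_mid's own z axis and vertical below 0.1 rad and x of round_bottle_mid in the frame of tray between -0.145 and 0.145 m and y of round_bottle_mid in the frame of tray between -0.055 and 0.055 m and z of round_bottle_mid in the frame of tray below 0.084 m and angle between each of round_bottle_mid, square_bottle_mid, canister_mid's own z axis and vertical below 0.12 rad and x of square_bottle_mid in the frame of tray between -0.145 and 0.145 m and y of square_bottle_mid in the frame of tray between -0.055 and 0.055 m and z of square_bottle_mid in the frame of tray below 0.088 m and x of canister_mid in the frame of tray between -0.145 and 0.145 m and y of canister_mid in the frame of tray between -0.055 and 0.055 m and z of canister_mid in the frame of tray below 0.085 m), for 0.3 s.
At the end, for the whole second after the job is handed in: The large weight stands upright on the balance pan, its axis within 15 mm of the pan's centre; the round bottle, the square bottle and the canister each stand upright in the rack within 15 mm of where they stood at the start; all are at rest and released (horizontal distance between large_weight_mid and balance_pan below 0.015 m and z of large_weight_mid in the frame of balance_pan between 0.028 and 0.038 m and angle between each of large_weight_mid, round_bottle_mid, square_bottle_mid, canister_mid's own z axis and vertical below 0.1 rad and linear speed of each of large_weight, round_bottle, square_bottle, canister below 0.02 m/s and distance of each of round_bottle_mid, square_bottle_mid, canister_mid from where it was at the start of the episode below 0.015 m); the robot touches nothing.
It fails at once if the small weight, the little jar or the beaker shifted by more than 20 mm (distance of any of small_weight_mid, jar_mid, beaker_mid from where it was at the start of the episode above 0.02 m).
It fails at once if one of the three vessels or the large weight tipped by more than about 35 degrees (angle between any of round_bottle_mid, square_bottle_mid, canister_mid, large_weight_mid's own z axis and vertical above 0.6 rad).
It fails at once if the large weight comes down on the pan faster than 0.4 m/s (dropped or slammed; judged in the last 25 mm above the pan) (horizontal distance between large_weight_mid and balance_pan below 0.09 m and z of large_weight_mid in the frame of balance_pan below 0.058 m and linear speed of large_weight above 0.4 m/s).
It also fails if it takes over 149 s, if anything falls off the work surface, if the arm or the gripper's body presses on something with over 40 N, if the wrist force passes 120 N, or if a joint passes its speed limit or range.

### The arm

A 7-joint arm with a two-finger parallel gripper is mounted at the origin on the work surface. World frame = base frame: x ahead of the robot, y to its left, z up, the work surface at z = 0. Lengths are in m, angles in rad, forces in N, time in s.
With the tool pointing down it reaches from about 0.35 to 0.775 m from the base axis. Payload 3.1 kg.
Tool frame: the origin (TCP) lies between the finger pads; the fingertips stand 22 mm ahead of it and the grasp point (between the pads) lies 3 mm ahead of it; y points along the fingers, x is the direction in which the jaws open and shut, and the axes are right-handed (so a half turn about y gives the same grasp; the last joint's range is limited). The gripper opens to 85 mm and grips with 20 to 120 N. Pads are 22 mm wide; open, the fingers measure 114 mm over their backs; the gripper's body (76 mm by 85 mm) begins 54 mm behind the grasp point. The pads swing forward as they close: fully open they stand 13 mm farther back than shut.
Start: joints at [1.297, 0.311, 0.014, 1.512, -0.004, 1.319, -0.027], TCP at [0.126, -0.535, 0.215] pointing down, gripper open.
Joint ranges: [-2.7, 2.7], [-0.3, 1.91], [-1.27, 1.3], [0.12, 2.57], [-1.44, 4.58], [0.2, 2.03], [-3.05, 3.05]. Speed limits (rad/s): [2.79, 2.79, 3.14, 3.14, 3.14, 3.14, 3.14].

### API

Orientations are given as a rotation vector (axis times angle).
In Python, from rig import readout, grab_frame, camera_model, ticket gives the robot as it stands.
- The arm moves only by the shell command python3 -m creep 'ROWS' [OPENING] [FORCE]. ROWS is text: rows parted by semicolons, each of 4 numbers parted by spaces: the shift along the tool's x, y, z in cm, then the turn about the tool's y in degrees. In form: x y z spin; .... A call has 1 to 10 rows; each row is the pose to reach, as a shift and turn from the pose commanded when the call began, along the tool's axes at that moment; what a row does not reach only later rows make up. A row lasts 1/8 s, in which the tool goes at most 62.5 mm and 10.7 degrees, less where a joint would pass 70% of its speed; a pose out of reach is approached as far as the arm can. A call with a gripper value outside its range is refused whole. OPENING is the opening, from 0 (shut) to 1 (fully open), set as the call begins (- or left out, the last holds). The fingers move at their own pace and stop on an object; FORCE is the grip in N (left out, the last holds). Time passes only in rows, so rows that repeat a pose let the fingers close. It gives the time, the measured TCP pose, the force and the opening at its end, in the units of the state.
- readout.sense(): the state, without advancing time (a new reading comes with each control period).
- grab_frame(name): name is "side" or "top" or "wrist"; returns the picture (384x512x3 uint8, red, green, blue); there is no depth.
- camera_model(name): a dict with "mtx" (3x3 intrinsics, pixels), "rvec" (rotation vector, rad) and "tvec" (3), from world to camera coordinates, as OpenCV has them. Camera axes: x right, y down, z forward; pixel columns grow to the right and rows downward; lengths in m; the calibration is good to about 2 mm. A picture is of the moment at which its call begins: read the wrist's pose just before it. camera_model takes no time and is no camera call; for the wrist camera it gives the pose at the moment of the call.
- ticket.job_done(): hands the job in, once; it reports no verdict.
The state is a dict: "time_s": time; "joint_positions": joint angles; "dq": joint speeds; "tau": joint torques, N m; "ee_pos": TCP position; "tool_rot": TCP orientation; "ft_force": force on the tool from outside, world axes, zero at the start; "moment": the same for the moment, N m; "finger_gap": finger opening in m.
Only numpy, scipy, OpenCV 4.12 (cv2) and the standard library are available. Lean on these libraries where they do the work, as an engineer would, in place of code of your own. Each camera call takes 0.05 s, during which the arm holds its last target.

## Working session

There is one attempt and no reset: what is moved stays moved. The work goes in short steps, Python scripts to look and compute and a shell command to move; the robot and the scene stay as the last step left them, time stands still between calls to the robot, and variables do not carry over. Pictures are saved under pics/ and viewed, and the job is handed in when it is done.

```bash
ls; mkdir -p pics; python3 - <<'E'
from rig import readout, grab_frame, camera_model, ticket
import cv2
s=readout.sense()
for k,v in s.items(): print(k,v)
for n in("side","top","wrist"):
    m=camera_model(n)
    print(n,m)
    cv2.imwrite(f"pics/{n}0.png",grab_frame(n)[:,:,::-1])
E
```

```text
pics
time_s 0.0
joint_positions [ 1.29729653  0.31168456  0.01395471  1.51305348 -0.00441824  1.31919044
 -0.02721337]
dq [ 9.70247199e-04  4.18969095e-06 -1.17048323e-03  8.93036217e-04
  3.97435971e-05 -1.18231151e-03  1.01277209e-03]
tau [ 3.10543865e-04 -3.79913270e+01  1.46000627e-01 -2.30593336e+01
  1.22486847e-02  1.37695286e-02  5.78525004e-06]
ee_pos [ 0.12621187 -0.53453854  0.21354503]
tool_rot [-1.30858387  1.0380162  -1.03493066]
ft_force [-1.24378263  0.51918964 -0.56007546]
moment [-0.01577009 -0.00803644  0.02429913]
finger_gap 0.08532382942870517
side {'mtx': array([[357.70092526,   0.        , 256.90104766],
       [  0.        , 357.70092526, 195.44100113],
       [  0.        ,   0.        ,   1.        ]]), 'rvec': array([ 2.36908257, -0.28984246,  0.11171279]), 'tvec': array([-0.50029405,  0.14951533,  0.76459445])}
top {'mtx': array([[495.21065077,   0.        , 258.13072916],
       [  0.        , 495.21065077, 180.02154352],
       [  0.        ,   0.        ,   1.        ]]), 'rvec': array([ 2.16118161, -2.18557029,  0.06134409]), 'tvec': array([0.00962473, 0.53578232, 1.09489342])}
wrist {'mtx': array([[306.28271994,   0.        , 253.67996269],
       [  0.        , 306.28271994, 195.83618204],
       [  0.        ,   0.        ,   1.        ]]), 'rvec': array([-2.28202998,  1.80561065,  0.2613165 ]), 'tvec': array([-0.54744745, -0.03669321,  0.37842969])}
```

View pics/side0.png

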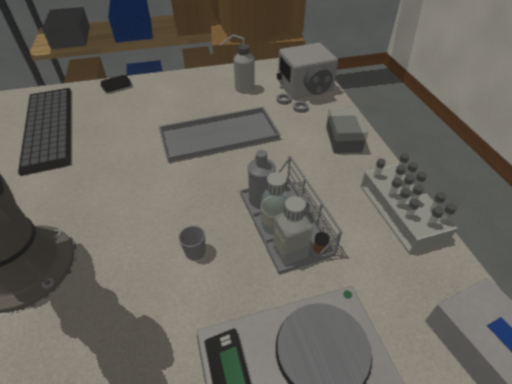

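View pics/top0.png

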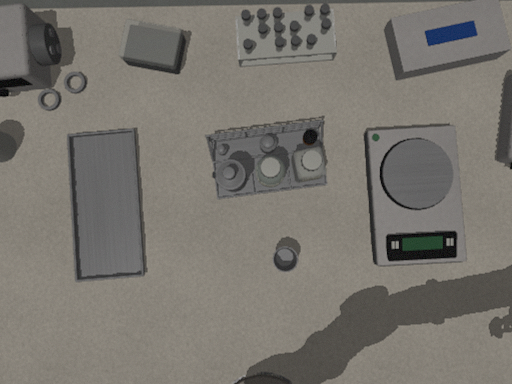

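View pics/wrist0.png

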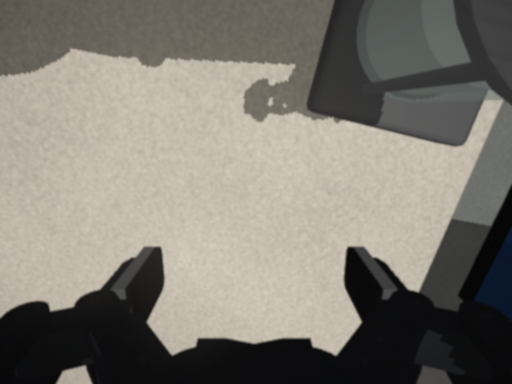

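```bash
python3 - <<'E'
from scipy.spatial.transform import Rotation as R
import numpy as np
from rig import *
print(R.from_rotvec([-1.30858387,1.0380162,-1.03493066]).as_matrix().round(3))
m=camera_model("wrist");r=R.from_rotvec(m['rvec']).as_matrix();print(r.round(3),-r.T@m['tvec'])
E
cd -; python3 -m creep --help | head -20
```

```text
[[ 0.23  -0.001  0.973]
 [-0.973  0.002  0.23 ]
 [-0.002 -1.    -0.   ]]
[[ 0.23  -0.973 -0.003]
 [-0.934 -0.221  0.28 ]
 [-0.273 -0.061 -0.96 ]] [ 0.19464496 -0.51785371  0.37197301]
.invalid input
```

```bash
cat > h.py <<'E'
import numpy as np, cv2
from scipy.spatial.transform import Rotation as R
from rig import *
def ray(n,uv,m=None):
    m=m or camera_model(n); r=R.from_rotvec(m['rvec']).as_matrix()
    c=-r.T@m['tvec']; d=r.T@np.linalg.inv(m['mtx'])@[uv[0],uv[1],1]
    return c,d
def onz(n,uv,z,m=None):
    c,d=ray(n,uv,m); return c+d*(z-c[2])/d[2]
def proj(n,p,m=None):
    m=m or camera_model(n)
    return cv2.projectPoints(np.array(p,float).reshape(-1,3),m['rvec'],m['tvec'],m['mtx'],None)[0].reshape(-1,2)
def crop(n,box,k,out,img=None):
    img=grab_frame(n) if img is None else img
    x0,y0,x1,y1=box
    cv2.imwrite(out,cv2.resize(img[y0:y1,x0:x1,::-1],None,fx=k,fy=k,interpolation=cv2.INTER_CUBIC))
def togo(target,yawx=None):
    """target TCP world xyz -> shift in cm along tool axes from current measured pose"""
    s=readout.sense(); M=R.from_rotvec(s['tool_rot']).as_matrix()
    return M.T@(np.array(target)-s['ee_pos'])*100
E
python3 - <<'E'
from h import *
i=cv2.imread('pics/top0.png')[:,:,::-1]
crop('top',(195,105,335,205),5,'pics/c1.png',i)
crop('top',(55,115,155,290),3.4,'pics/c2.png',i)
crop('top',(360,115,470,275),3.4,'pics/c3.png',i)
i=cv2.imread('pics/side0.png')[:,:,::-1]
crop('side',(170,140,350,280),4.3,'pics/c4.png',i)
E
```

```text
(no output)
```

View pics/c1.png

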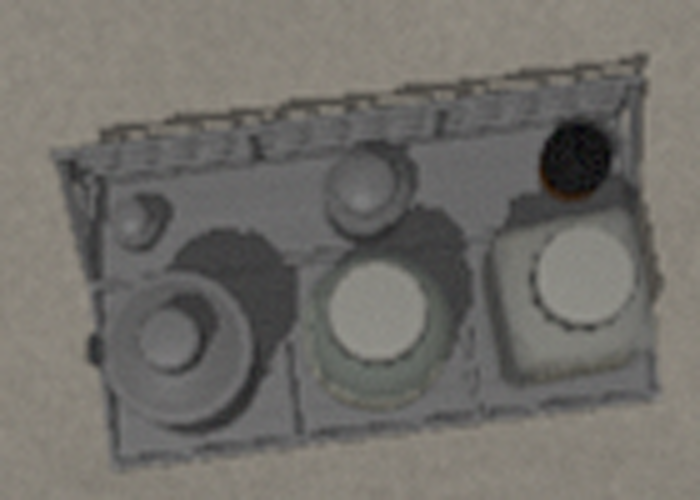

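View pics/c2.png

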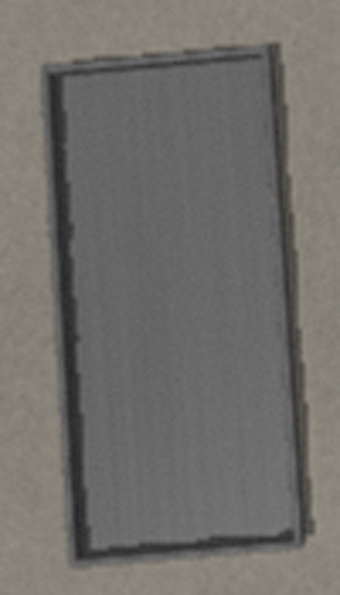

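View pics/c3.png

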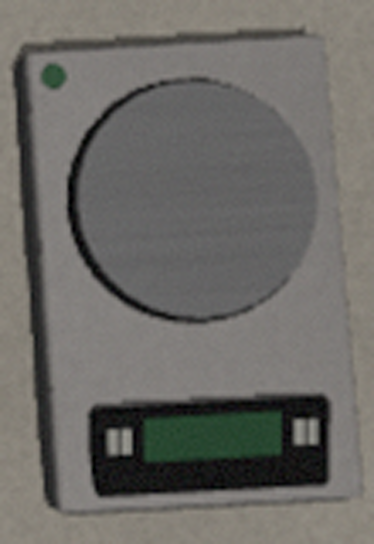

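View pics/c4.png

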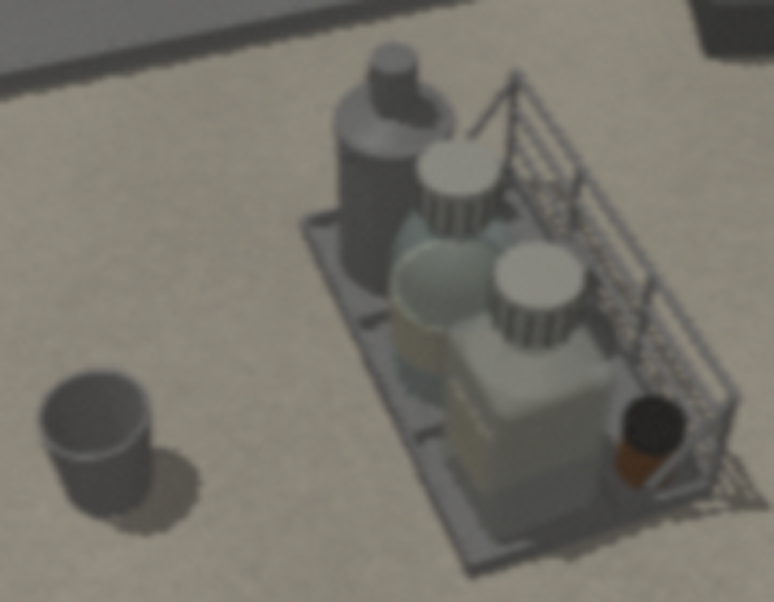

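```bash
python3 - <<'E'
from h import *
def u(x,y,k,o): return ((x+.5)/k-.5+o[0],(y+.5)/k-.5+o[1])
def f(n,x,y,z,k=5,o=(195,105)):
    p=onz('top',u(x,y,k,o),z); print(n,p.round(4)); return p
f('can',170,337,.155);f('round',377,311,.153);f('sq',586,275,.161);f('lw',364,181,.069);f('sw',138,215,.041);f('jar',577,155,.045)
a=f('rackFL',118,465,.013);b=f('rackFR',658,398,.013); print('yaw',np.degrees(np.arctan2(*(-(a-b)[:2]*[1,-1]))))
f('pan',193,200,.074,3.4,(360,115))
T=[f('tray',x,y,.019,3.4,(55,115)) for x,y in((45,65),(277,45),(302,543),(75,563))]
c=np.mean(T,0);print(c); d=(T[0]+T[1]-T[2]-T[3]);print(np.degrees(np.arctan2(d[1],d[0])),np.linalg.norm(d)/2)
f('beaker',285.5*5-195*5,257*5-105*5,.06)
i=cv2.imread('pics/top0.png')
# cap masks
g=cv2.inRange(i,(150,150,150),(255,255,255))
n,l,st,ce=cv2.connectedComponentsWithStats(g)
for k in range(1,n):
  if st[k,4]>60: print(st[k],ce[k])
def us(x,y): return u(x,y,4.3,(170,140))
for n,x,y,z in(('can',395,58,.155),('round',459,168,.153),('sq',540,275,.161)): print(n,onz('side',us(x,y),z).round(4))
E
```

```text
can [0.5423 0.0595 0.155 ]
round [ 0.5518 -0.0228  0.153 ]
sq [ 0.5642 -0.1052  0.161 ]
lw [ 0.6171 -0.0183  0.069 ]
sw [0.6076 0.0824 0.041 ]
jar [ 0.6312 -0.1127  0.045 ]
rackFL [0.4976 0.0946 0.013 ]
rackFR [ 0.5251 -0.15    0.013 ]
yaw 6.421829146387645
pan [ 0.5417 -0.3351  0.074 ]
tray [0.6473 0.438  0.019 ]
tray [0.6587 0.2811 0.019 ]
tray [0.3278 0.2619 0.019 ]
tray [0.316  0.4119 0.019 ]
[0.48747539 0.34822727 0.019     ]
3.917493952511801 0.3319031699878773
beaker [ 0.3675 -0.0533  0.06  ]
can [0.5401 0.0567 0.155 ]
round [ 0.5499 -0.0263  0.153 ]
sq [ 0.563  -0.1071  0.161 ]
```

```bash
cat >> h.py <<'E'
def plan(pt,yaw=None):
    s=readout.sense(); M=R.from_rotvec(s['tool_rot']).as_matrix()
    print('t',round(s['time_s'],2),'ee',s['ee_pos'].round(4),'gap',round(s['finger_gap'],4),'F',s['ft_force'].round(1),'q7',s['joint_positions'][6].round(2))
    a=np.degrees(np.arctan2(M[1,0],M[0,0])); print('jaw ang',a.round(2),'tilt',np.degrees(np.arccos(-M[2,1])).round(2))
    if yaw is not None: print('spin',(-(yaw-a)).round(2))
    for p in np.atleast_2d(pt): print(p,'->',(M.T@(np.array(p)-s['ee_pos'])*100).round(2))
E
python3 - <<'E'
from h import *
plan([(0.541,0.058,0.27),(0.35,-.22,.27)],-83.2)
E
```

```text
t 0.15 ee [ 0.1262 -0.5347  0.2138] gap 0.0855 F [ 0.2 -0.3 -1. ] q7 -0.03
jaw ang -76.72 tilt 0.1
spin 6.48
[0.541 0.058 0.27 ] -> [-48.17  -5.54  53.99]
[ 0.35 -0.22  0.27] -> [-25.5   -5.58  29.01]
```

```bash
python3 -m creep '-2 -4 2 0;-6 -5.5 6 0;-10 -5.5 11 0;-14 -5.5 15.5 0;-18 -5.5 20 0;-22 -5.5 24.5 3;-26 -5.5 29 6.5;-30 -5.5 33.5 6.5;-34 -5.5 38 6.5;-38 -5.5 42.5 6.5' 0.75 60; python3 - <<'E'
from h import *
plan([(0.541,0.058,0.27)],-83.2)
E
```

```text
time_s: 1.4
ee_pos: [0.4533, -0.0664, 0.2695]
tool_rot: [-1.263, 1.122, -1.123]
ft_force: [0.4, -0.8, 0.4]
finger_gap: 0.0642
t 1.4 ee [ 0.4533 -0.0664  0.2695] gap 0.0642 F [ 0.4 -0.8  0.4] q7 -1.41
jaw ang -83.25 tilt 0.04
spin -0.05
[0.541 0.058 0.27 ] -> [-11.32  -0.05  10.17]
```

```bash
python3 -m creep '-4 0 3.5 0;-8 0 7 0;-11.3 0 10.2 0;-11.3 0 10.2 0;-11.3 0 10.2 0'; python3 - <<'E'
from h import *
plan([(0.541,0.058,0.27)],-83.2)
m=camera_model('wrist')
i=grab_frame('wrist'); cv2.imwrite('pics/w1.png',i[:,:,::-1])
for p in [(0.541,0.058,.155),(0.551,-.0245,.153),(0.5636,-.106,.161),(.617,-.018,.069)]: print(p,proj('wrist',p,m).round(1))
E
```

```text
time_s: 2.02
ee_pos: [0.5402, 0.0556, 0.269]
tool_rot: [-1.265, 1.122, -1.122]
ft_force: [0.1, -0.8, -0.8]
finger_gap: 0.0642
t 2.02 ee [0.5402 0.0556 0.269 ] gap 0.0642 F [ 0.1 -0.8 -0.8] q7 -1.75
jaw ang -83.24 tilt 0.1
spin -0.04
[0.541 0.058 0.27 ] -> [-0.23 -0.1   0.11]
(0.541, 0.058, 0.155) [[252.4 185.2]]
(0.551, -0.0245, 0.153) [[342.5 184.4]]
(0.5636, -0.106, 0.161) [[437.4 183.4]]
(0.617, -0.018, 0.069) [[327.7 108.9]]
```

View pics/w1.png

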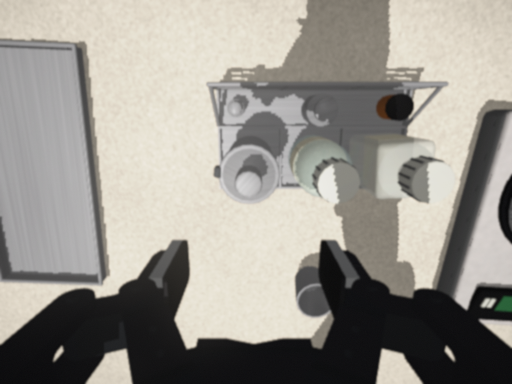

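```bash
python3 - <<'E'
from h import *
i=cv2.imread('pics/w1.png')[:,:,::-1]
crop('wrist',(205,75,465,215),3,'pics/w1c.png',i)
E
```

```text
(no output)
```

View pics/w1c.png

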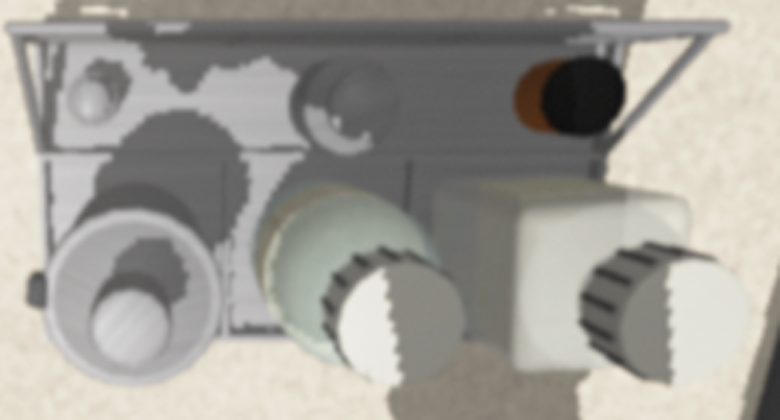

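```bash
python3 - <<'E'
from h import *
m=camera_model('wrist')
for n,x,y,z in(('can',130,328,.155),('round',401,315,.153),('sq',685,314,.161),('lw',362,96,.069)):
    print(n,onz('wrist',((x+.5)/3-.5+205,(y+.5)/3-.5+75),z,m).round(4))
plan([(.5418,.059,.146)])
E
```

```text
can [0.5416 0.0614 0.155 ]
round [ 0.5548 -0.0207  0.153 ]
sq [ 0.5665 -0.1021  0.161 ]
lw [ 0.619  -0.0159  0.069 ]
t 2.08 ee [0.5402 0.0549 0.2692] gap 0.064 F [ 0.4 -0.2 -0.5] q7 -1.75
jaw ang -83.32 tilt 0.1
[0.5418 0.059  0.146 ] -> [-0.41 12.32  0.22]
```

```bash
python3 -m creep '-0.5 4 0.2 0;-0.5 8 0.2 0;-0.5 10.5 0.2 0;-0.5 12.1 0.2 0;-0.5 12.1 0.2 0;-0.5 12.1 0.2 0'; python3 - <<'E'
from h import *
plan([(.5416,.060,.148)]); 
cv2.imwrite('pics/w2.png',grab_frame('wrist')[:,:,::-1])
E
```

```text
time_s: 2.82
ee_pos: [0.543, 0.0615, 0.1499]
tool_rot: [-1.261, 1.12, -1.123]
ft_force: [0.1, -0.7, -0.3]
finger_gap: 0.0641
t 2.83 ee [0.543  0.0615 0.1499] gap 0.0641 F [ 0.1 -0.7 -0.3] q7 -1.81
jaw ang -83.25 tilt 0.14
[0.5416 0.06   0.148 ] -> [ 0.13  0.19 -0.15]
```

View pics/w2.png

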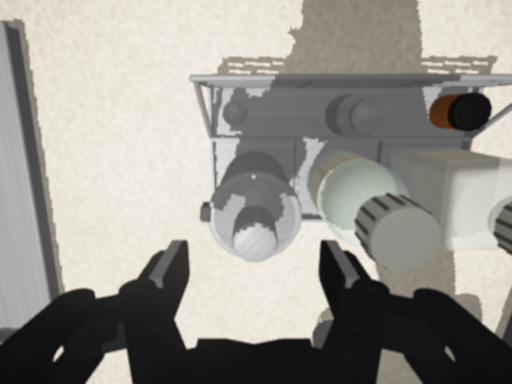

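```bash
python3 -m creep '0 0 0 0;0 0 0 0;0 0 0 0;0 0 0 0;0 0 0 0;0 0 0 0;0 0 0 0;0 0 0 0' 0 60; python3 - <<'E'
from h import *
s=plan([(.582,.355,.22)]); 
E
```

```text
time_s: 3.88
ee_pos: [0.542, 0.0616, 0.1486]
tool_rot: [-1.263, 1.122, -1.122]
ft_force: [-0.1, -0.1, -0.5]
finger_gap: -0.0002
t 3.88 ee [0.542  0.0616 0.1486] gap -0.0002 F [-0.1 -0.1 -0.5] q7 -1.81
jaw ang -83.22 tilt 0.0
[0.582 0.355 0.22 ] -> [-28.66  -7.14   7.44]
```

```bash
python3 - <<'E'
from h import *
i=grab_frame('side');crop('side',(150,90,360,280),3,'pics/s2.png',i)
cv2.imwrite('pics/w3.png',grab_frame('wrist')[:,:,::-1])
E
```

```text
(no output)
```

View pics/s2.png

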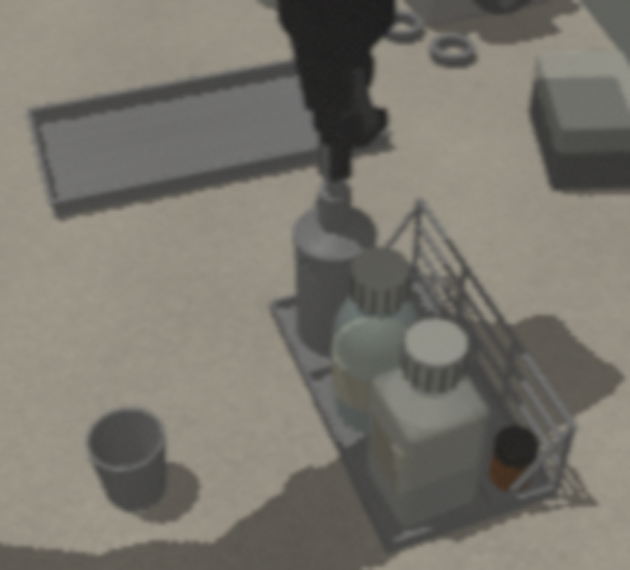

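View pics/w3.png

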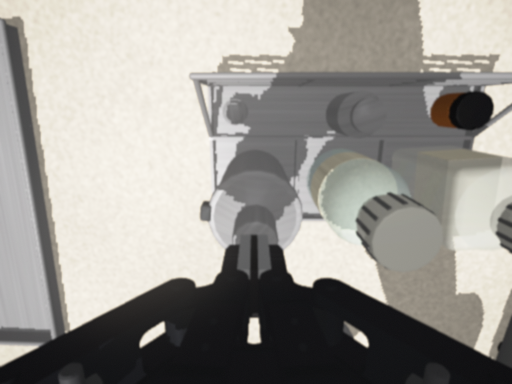

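```bash
python3 - <<'E'
from h import *
m=camera_model('wrist'); s=readout.sense(); e=s['ee_pos']
for d in(0,.003,.022): print(d,proj('wrist',e-[0,0,d],m).round(1),(proj('side',e-[0,0,d])).round(1))
p=[.5416,.060,.155]; print(proj('wrist',p,m),proj('side',p),proj('top',p))
i=grab_frame('top');crop('top',(195,105,335,205),5,'pics/t3.png',i)
E
```

```text
0 [[255.7 237.4]] [[261.8 153.8]]
0.003 [[255.6 235.2]] [[261.7 154.9]]
0.022 [[255.5 223.1]] [[261.7 161.4]]
[[258.66265775 243.31314067]] [[261.78303794 152.03446485]] [[228.34552019 172.34399293]]
```

View pics/t3.png

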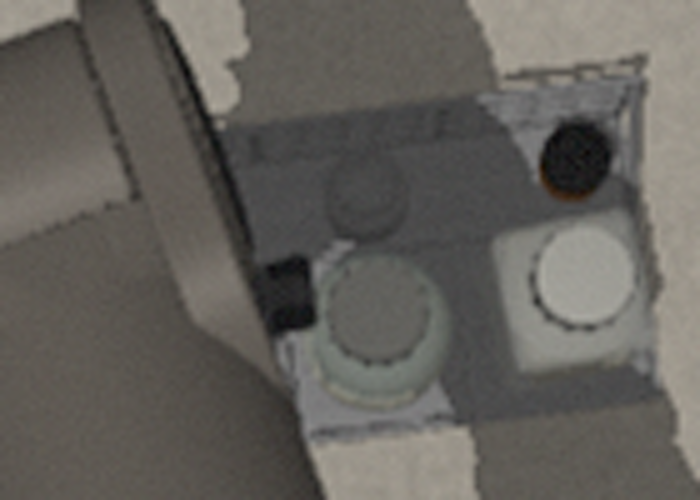

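```bash
python3 - <<'E'
from h import *
i=cv2.imread('pics/w3.png')[:,:,::-1];crop('',(190,160,320,290),4.6,'pics/w3c.png',i)
i=cv2.imread('pics/w2.png')[:,:,::-1];crop('',(190,160,320,290),4.6,'pics/w2c.png',i)
i=grab_frame('side');crop('side',(220,90,320,190),6,'pics/s3.png',i)
m=camera_model('side');r=R.from_rotvec(m['rvec']).as_matrix();print(-r.T@m['tvec'],r[2])
E
```

```text
[ 0.38730389 -0.5252166   0.65680808] [ 0.16309061  0.66765946 -0.72638302]
```

View pics/w3c.png

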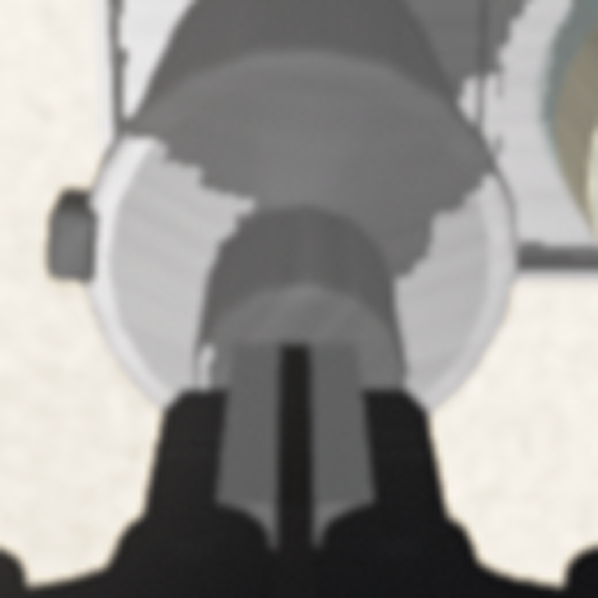

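View pics/w2c.png

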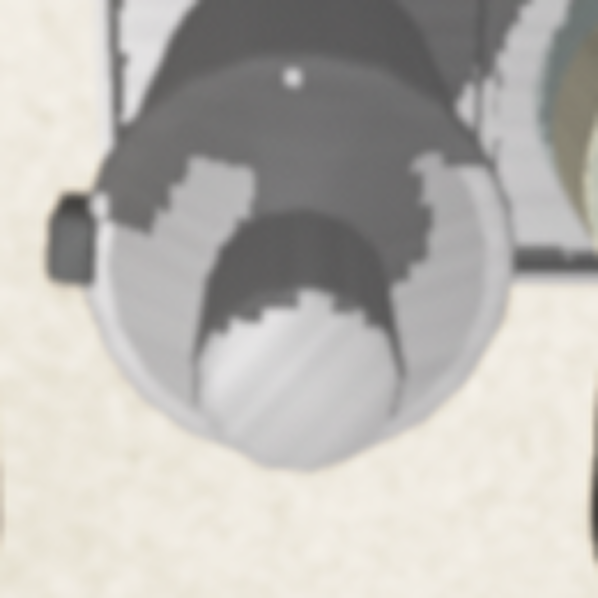

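View pics/s3.png

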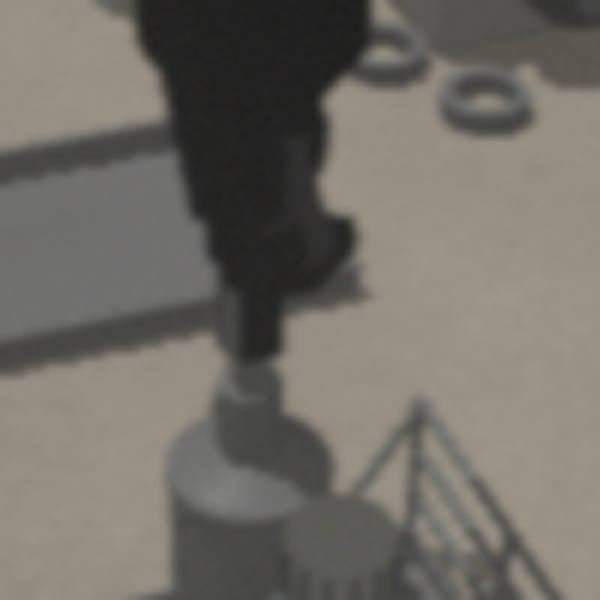

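```bash
python3 - <<'E'
from h import *
m=camera_model('wrist'); 
def tri(a,b,ma=None):
    c,d=ray(*a,ma);e,f=ray(*b)
    d=d/np.linalg.norm(d);f=f/np.linalg.norm(f)
    s=np.linalg.lstsq(np.c_[d,-f],e-c,rcond=None)[0]; return (c+d*s[0]+e+f*s[1])/2,np.linalg.norm(c+d*s[0]-e-f*s[1])
print(tri(('wrist',(255,235)),('side',(262.5,150)),m))
print('knob',tri(('wrist',(190+300/4.6,160+345/4.6)),('side',(220+250/6,90+375/6)),m))
E
```

```text
(array([0.54543477, 0.06332   , 0.15647891]), np.float64(0.0029421108734491628))
knob (array([0.5431635 , 0.06273152, 0.15052215]), np.float64(0.0023380583657172066))
```

```bash
python3 - <<'E'
from h import *
m=camera_model('wrist'); s=readout.sense(); e=s['ee_pos'];M=R.from_rotvec(s['tool_rot']).as_matrix()
r=R.from_rotvec(m['rvec']).as_matrix();print('cam in tool',M.T@(-r.T@m['tvec']-e))
for o in(-.02,-.01,0,.01,.022): print(o,proj('wrist',[e+M@[x,o,z] for x in(-.032,.0,.032) for z in(-.011,.011)],m).round(0).tolist())
print(s)
E
```

```text
cam in tool [-0.00091908 -0.15822842  0.07034493]
-0.02 [[193.0, 274.0], [190.0, 233.0], [256.0, 274.0], [256.0, 233.0], [319.0, 274.0], [322.0, 233.0]]
-0.01 [[196.0, 264.0], [194.0, 226.0], [256.0, 264.0], [256.0, 226.0], [315.0, 264.0], [317.0, 226.0]]
0 [[200.0, 255.0], [198.0, 219.0], [256.0, 255.0], [256.0, 219.0], [312.0, 255.0], [314.0, 219.0]]
0.01 [[202.0, 247.0], [201.0, 213.0], [256.0, 247.0], [256.0, 213.0], [309.0, 247.0], [311.0, 213.0]]
0.022 [[205.0, 239.0], [204.0, 206.0], [255.0, 239.0], [255.0, 206.0], [306.0, 239.0], [307.0, 206.0]]
{'time_s': 4.075, 'joint_positions': array([ 0.30313434,  0.41196693, -0.60455879,  1.61046658,  0.24702856,
        1.19663309, -1.80553568]), 'dq': array([-0.0020134 ,  0.00139916, -0.00032453, -0.00047095,  0.00116645,
        0.00177523, -0.00033059]), 'tau': array([-1.19845554e-04, -3.71474004e+01, -5.37432611e+00, -2.15126359e+01,
        1.14499478e-02,  2.04291930e-03, -1.50699429e-05]), 'ee_pos': array([0.54200492, 0.06165886, 0.14856888]), 'tool_rot': array([-1.26289826,  1.1215413 , -1.12153039]), 'ft_force': array([-0.85410592, -0.58021444,  0.16101503]), 'moment': array([ 0.03738455,  0.01493038, -0.02031955]), 'finger_gap': 0.00019691468305353834}
```

```bash
python3 - <<'E'
from h import *
i=grab_frame('side');crop('side',(200,0,360,190),3.1,'pics/s4.png',i)
E
```

```text
(no output)
```

View pics/s4.png

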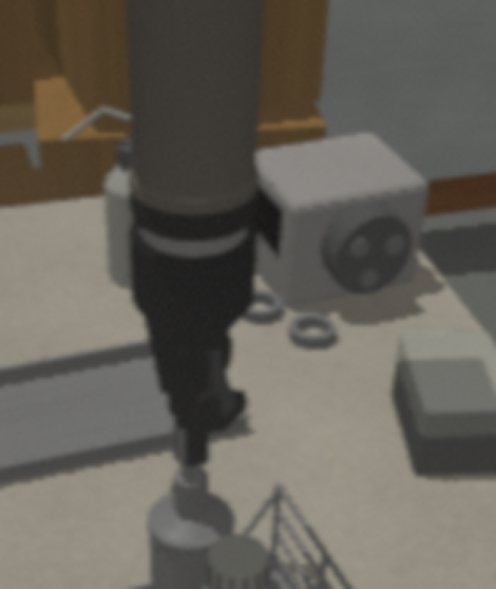

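```bash
python3 -m creep '0 0 0 0;0 0 0 0;0 0 0 0;0 0 0 0;0 0 0 0' 0.7; python3 -m creep '0 0.5 0 0;0 1 0 0;0 1.5 0 0;0 2 0 0;0 2 0 0'; python3 - <<'E'
from h import *
i=grab_frame('side');crop('side',(220,90,320,190),6,'pics/s5.png',i)
i=grab_frame('wrist');crop('',(130,140,380,320),3,'pics/w5.png',i)
E
```

```text
time_s: 4.75
ee_pos: [0.542, 0.0617, 0.1486]
tool_rot: [-1.263, 1.122, -1.121]
ft_force: [0.1, 0.2, 0.4]
finger_gap: 0.0597
time_s: 5.38
ee_pos: [0.5416, 0.0615, 0.1279]
tool_rot: [-1.264, 1.122, -1.121]
ft_force: [-0.5, -0.8, -0.2]
finger_gap: 0.0594
```

View pics/s5.png

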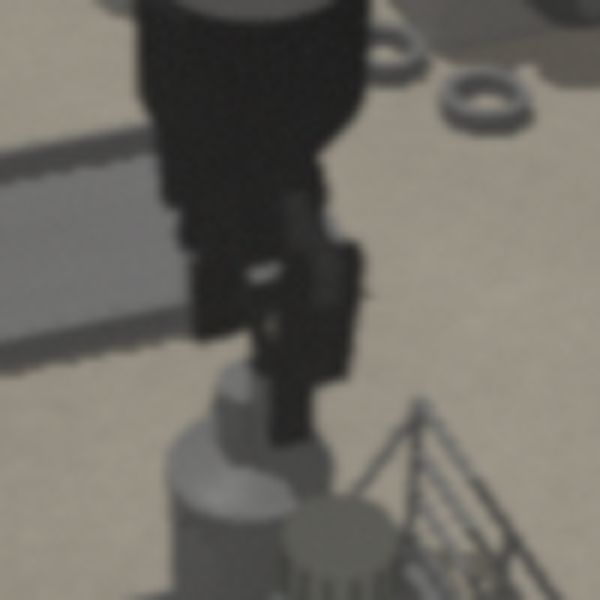

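View pics/w5.png

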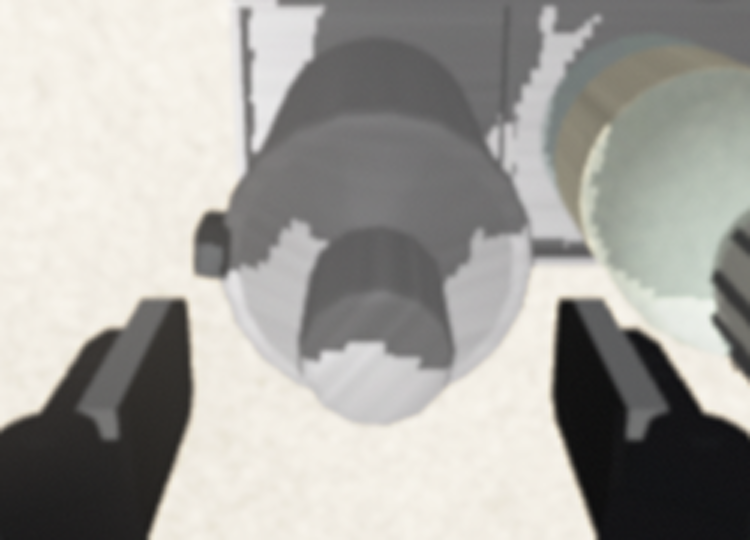

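```bash
python3 - <<'E'
from h import *
s=readout.sense(); e=s['ee_pos'];M=R.from_rotvec(s['tool_rot']).as_matrix()
for o in(-.03,-.02,-.01,0,.01,.022): print(o,[((p-[220,90])*6).round(0).tolist() for p in proj('side',[e+M@[x,o,z] for x in(-.03,.03) for z in(-.011,.011)])])
print([((p-[220,90])*6).round(0).tolist() for p in proj('side',[[.5416,.06,.155],[.5416,.06,.123]])])
E
```

```text
-0.03 [[194.0, 320.0], [249.0, 307.0], [253.0, 419.0], [310.0, 405.0]]
-0.02 [[194.0, 341.0], [249.0, 328.0], [252.0, 441.0], [310.0, 426.0]]
-0.01 [[195.0, 362.0], [249.0, 349.0], [252.0, 462.0], [309.0, 447.0]]
0 [[195.0, 382.0], [249.0, 369.0], [252.0, 482.0], [308.0, 468.0]]
0.01 [[195.0, 402.0], [249.0, 389.0], [252.0, 502.0], [307.0, 488.0]]
0.022 [[196.0, 426.0], [248.0, 413.0], [251.0, 526.0], [306.0, 511.0]]
[[251.0, 372.0], [250.0, 438.0]]
```

```bash
python3 -m creep '0 0.5 0 0;0 1.1 0 0;0 1.1 0 0;0 1.1 0 0'; python3 -m creep '0 0 0 0;0 0 0 0;0 0 0 0;0 0 0 0;0 0 0 0;0 0 0 0' 0 60; python3 - <<'E'
from h import *
i=grab_frame('side');crop('side',(220,90,320,190),6,'pics/s6.png',i)
plan([0.585,.352,.2])
E
```

```text
time_s: 5.98
ee_pos: [0.542, 0.0617, 0.1175]
tool_rot: [-1.263, 1.122, -1.121]
ft_force: [0.9, -0.6, -0.3]
finger_gap: 0.06
time_s: 6.72
ee_pos: [0.5425, 0.0615, 0.118]
tool_rot: [-1.262, 1.121, -1.122]
ft_force: [0.3, -1.1, 4.6]
finger_gap: 0.0239
t 6.78 ee [0.5425 0.0615 0.118 ] gap 0.024 F [-0.7 -0.5  4.9] q7 -1.82
jaw ang -83.23 tilt 0.06
[0.585 0.352 0.2  ] -> [-28.34  -8.2    7.66]
```

View pics/s6.png

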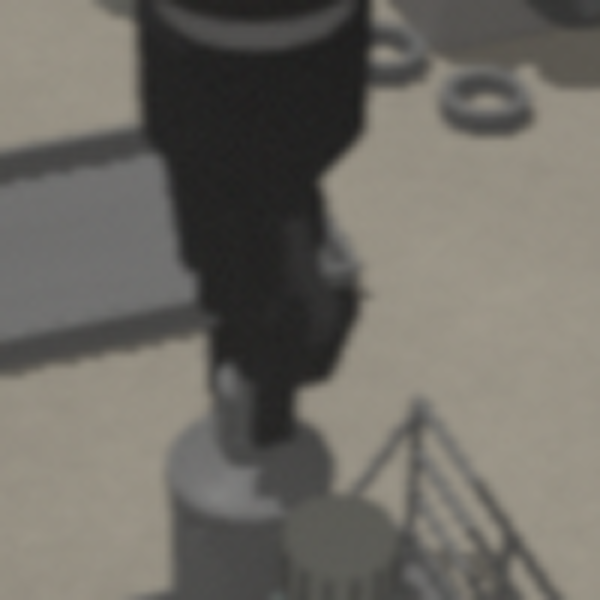

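```bash
python3 -m creep '0 0 0 0;0 0 0 0;0 0 0 0;0 -0.3 -0.4 0;0 -0.3 -0.4 0' 0.55; python3 -m creep '0 0 0 0;0 0 0 0;0 0 0 0;0 0 0 0;0 0 0 0;0 0 0 0' 0 60; python3 - <<'E'
from h import *
i=grab_frame('side');crop('side',(220,90,320,190),6,'pics/s7.png',i)
i=grab_frame('wrist');crop('',(130,140,380,320),3,'pics/w7.png',i)
plan([0.585,.352,.2])
E
```

```text
time_s: 7.4
ee_pos: [0.5379, 0.0613, 0.1209]
tool_rot: [-1.263, 1.121, -1.122]
ft_force: [-0.2, 0.5, -1.1]
finger_gap: 0.0468
time_s: 8.15
ee_pos: [0.5384, 0.061, 0.121]
tool_rot: [-1.262, 1.121, -1.122]
ft_force: [-0.4, -1.5, 4.8]
finger_gap: 0.0236
t 8.25 ee [0.5384 0.061  0.1209] gap 0.0237 F [-0.6 -1.   4.9] q7 -1.82
jaw ang -83.23 tilt 0.05
[0.585 0.352 0.2  ] -> [-28.35  -7.91   8.07]
```

View pics/s7.png

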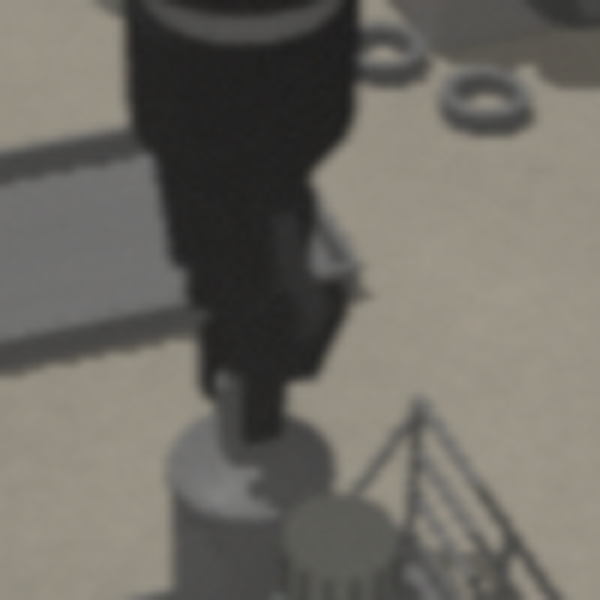

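View pics/w7.png

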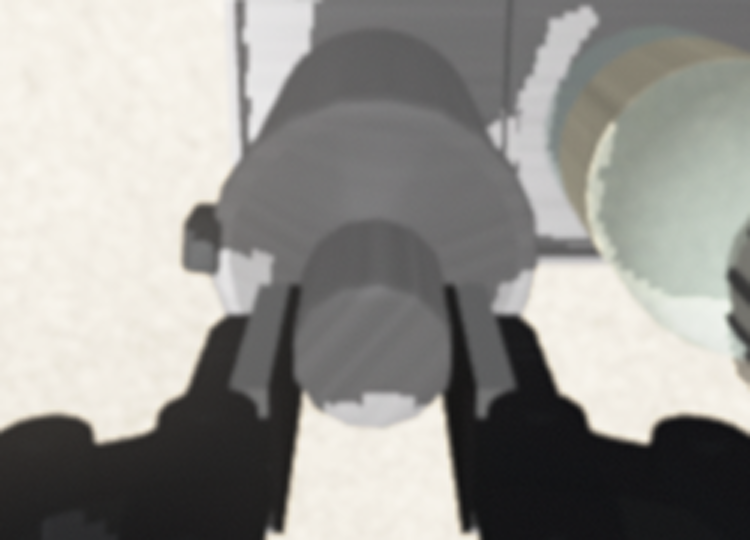

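```bash
python3 -m creep '0 -1 0 0;0 -3 0 0;0 -5.5 0 0;-2 -7 0.5 0;-5 -7 1.5 0;-9 -7 2.7 0;-13 -7 3.8 0;-17 -7 5 0;-21 -7 6.2 0;-24.5 -7 7.1 0'; python3 - <<'E'
from h import *
plan([0.582,.353,.122])
E
```

```text
time_s: 9.5
ee_pos: [0.5783, 0.3146, 0.1889]
tool_rot: [-1.266, 1.123, -1.119]
ft_force: [0.3, 0.6, -2.9]
finger_gap: 0.0236
t 9.5 ee [0.5783 0.3146 0.1889] gap 0.0236 F [ 0.3  0.6 -2.9] q7 -2.2
jaw ang -83.13 tilt 0.21
[0.582 0.353 0.122] -> [-3.77  6.69  0.85]
```

```bash
python3 -m creep '-2 0 0.4 0;-3.4 0 0.8 0;-3.8 1 0.8 0;-3.8 3 0.8 0;-3.8 4.5 0.8 0;-3.8 5.5 0.8 0;-3.8 6.2 0.8 0;-3.8 6.5 0.8 0;-3.8 6.5 0.8 0'; python3 - <<'E'
from h import *
plan([0.582,.353,.121])
i=grab_frame('side');crop('side',(150,50,320,180),4.5,'pics/s8.png',i)
E
```

```text
time_s: 10.62
ee_pos: [0.5831, 0.3516, 0.1258]
tool_rot: [-1.263, 1.121, -1.121]
ft_force: [0.9, -0.7, -2.9]
finger_gap: 0.0236
t 10.62 ee [0.5831 0.3516 0.1258] gap 0.0236 F [ 0.9 -0.7 -2.9] q7 -2.27
jaw ang -83.21 tilt 0.02
[0.582 0.353 0.121] -> [-0.15  0.48 -0.1 ]
```

View pics/s8.png

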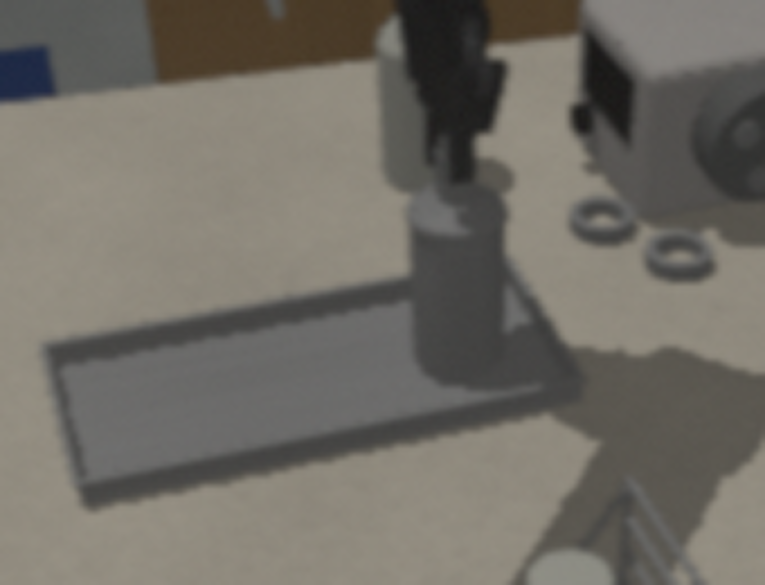

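```bash
python3 -m creep '0 0.2 0 0;0 0.4 0 0;0 0.4 0 0;0 0.4 0 0'
```

```text
time_s: 11.18
ee_pos: [0.5831, 0.3515, 0.1215]
tool_rot: [-1.263, 1.122, -1.122]
ft_force: [-0.5, -1.4, -4.2]
finger_gap: 0.0235
```

```bash
python3 -m creep '0 0.1 0 0;0 0.2 0 0;0 0.2 0 0;0 0.2 0 0'
```

```text
time_s: 11.68
ee_pos: [0.5836, 0.3518, 0.121]
tool_rot: [-1.261, 1.121, -1.122]
ft_force: [-1.1, -1.1, 5.5]
finger_gap: 0.0233
```

```bash
python3 -m creep '0 0 0 0;0 0 0 0;0 0 0 0;0 -2 0 0;0 -5 0 0;0 -9 0 0;2 -12 0 0;6 -12 -1 0;10 -12 -2 0;14 -12 -3 0' 0.75; python3 - <<'E'
from h import *
plan([(0.549,-.022,.2),(0.549,-.022,.117)],-83.2)
E
```

```text
time_s: 12.92
ee_pos: [0.5696, 0.2077, 0.2395]
tool_rot: [-1.263, 1.121, -1.122]
ft_force: [1.2, -0.7, -0.2]
finger_gap: 0.0639
t 12.93 ee [0.5696 0.2077 0.2395] gap 0.0639 F [ 1.2 -0.7 -0.2] q7 -2.04
jaw ang -83.21 tilt 0.01
spin -0.01
[ 0.549 -0.022  0.2  ] -> [22.57  3.95 -4.77]
[ 0.549 -0.022  0.117] -> [22.57 12.25 -4.77]
```

```bash
python3 -m creep '4 0 -1 0;9 0 -2 0;14 0 -3 0;18.5 2 -4 0;21.5 4 -4.6 0;22.6 5 -4.8 0;22.6 5 -4.8 0;22.6 5 -4.8 0'; python3 - <<'E'
from h import *
m=camera_model('wrist');i=grab_frame('wrist');crop('',(130,100,380,320),3,'pics/w9.png',i)
crop('side',(150,50,350,230),4,'pics/s9.png')
plan([(0.549,-.022,.117)],-83.2)
print([((p-[130,100])*3).tolist() for p in proj('wrist',[(.552,-.022,.153)],m)])
E
```

```text
time_s: 13.92
ee_pos: [0.5496, -0.0183, 0.1906]
tool_rot: [-1.262, 1.118, -1.119]
ft_force: [0.6, 0.7, 0.3]
finger_gap: 0.0643
t 14.03 ee [ 0.5496 -0.0187  0.1906] gap 0.0637 F [ 0.9 -0.3 -0.1] q7 -1.63
jaw ang -83.02 tilt 0.13
spin 0.18
[ 0.549 -0.022  0.117] -> [ 0.33  7.36 -0.11]
[[393.81628360318234, 336.2248225393985]]
```

View pics/w9.png

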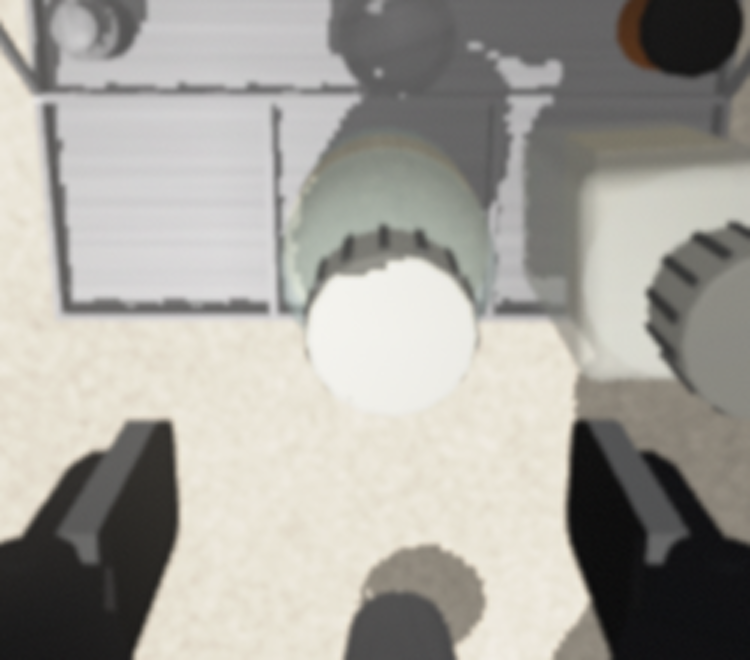

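View pics/s9.png

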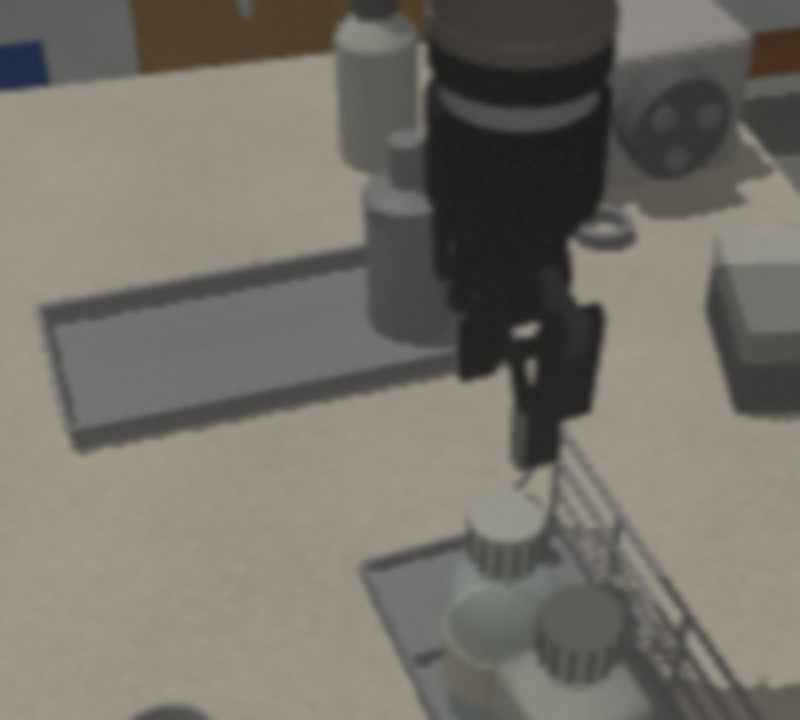

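```bash
python3 -m creep '0.3 2 -0.1 0;0.3 4.5 -0.1 0;0.3 6.5 -0.1 0;0.3 7.3 -0.1 0;0.3 7.3 -0.1 0;0.3 7.3 -0.1 0'; python3 -m creep '0 0 0 0;0 0 0 0;0 0 0 0;0 0 0 0;0 0 0 0;0 0 0 0' 0 60; python3 - <<'E'
from h import *
m=camera_model('wrist');i=grab_frame('wrist');crop('',(130,100,380,320),3,'pics/w10.png',i)
plan([(0.4885,.348,.19)],-83.2)
E
```

```text
time_s: 14.78
ee_pos: [0.5491, -0.0238, 0.1177]
tool_rot: [-1.262, 1.12, -1.122]
ft_force: [0.6, -0.5, 0.2]
finger_gap: 0.0643
time_s: 15.52
ee_pos: [0.5492, -0.0237, 0.1177]
tool_rot: [-1.261, 1.12, -1.122]
ft_force: [0.3, 0.9, 5.5]
finger_gap: 0.038
t 15.57 ee [ 0.5492 -0.0238  0.1177] gap 0.038 F [-0.4  1.2  6.1] q7 -1.66
jaw ang -83.2 tilt 0.14
spin 0.0
[0.4885 0.348  0.19  ] -> [-37.63  -7.23  -1.61]
```

View pics/w10.png

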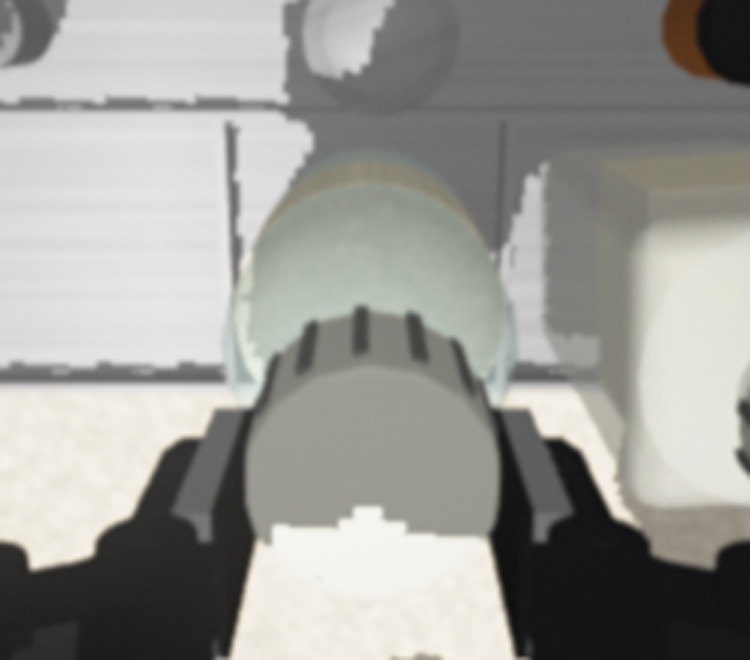

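```bash
python3 -m creep '0 -1 0 0;0 -3 0 0;0 -5.5 0 0;-2 -6.5 -0.1 0;-6 -6.5 -0.3 0;-10.5 -6.5 -0.5 0;-15 -6.5 -0.7 0;-20 -6.5 -0.9 0;-25 -6.5 -1.1 0;-30 -6.5 -1.3 0'; python3 -m creep '-4 0 -0.2 0;-6.5 0 -0.3 0;-7.6 0.3 -0.3 0;-7.6 2 -0.3 0;-7.6 3.5 -0.3 0;-7.6 4.8 -0.3 0;-7.6 5.6 -0.3 0;-7.6 6 -0.3 0;-7.6 6 -0.3 0'; python3 - <<'E'
from h import *
plan([(0.4885,.348,.1177)],-83.2)
crop('side',(130,40,330,190),4,'pics/s11.png')
E
```

```text
time_s: 16.82
ee_pos: [0.4976, 0.2746, 0.1806]
tool_rot: [-1.266, 1.122, -1.12]
ft_force: [0.9, -0.0, -2.5]
finger_gap: 0.038
time_s: 17.95
ee_pos: [0.488, 0.3472, 0.1216]
tool_rot: [-1.263, 1.122, -1.122]
ft_force: [-0.2, 0.4, -2.1]
finger_gap: 0.0381
t 17.95 ee [0.488  0.3472 0.1216] gap 0.0381 F [-0.2  0.4 -2.1] q7 -2.37
jaw ang -83.23 tilt 0.0
spin -0.03
[0.4885 0.348  0.1177] -> [-0.07  0.39  0.06]
```

View pics/s11.png

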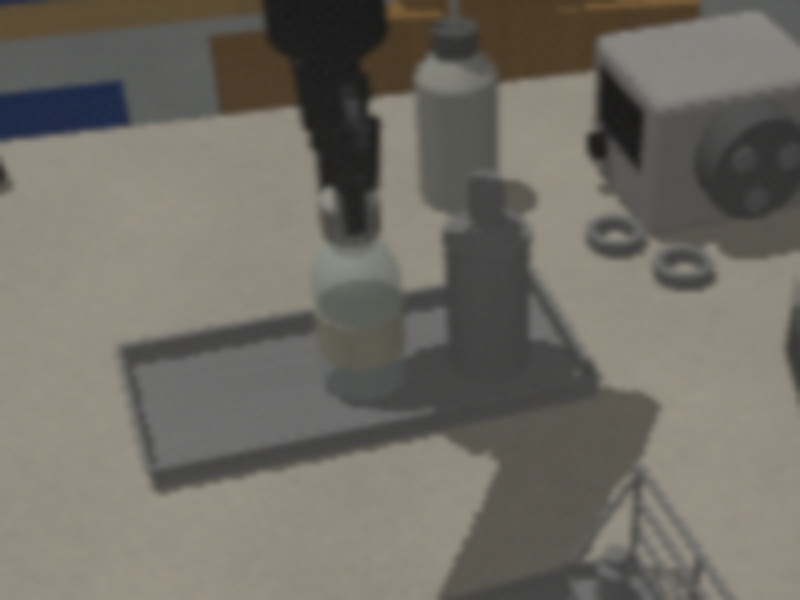

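```bash
python3 -m creep '0 0.2 0 0;0 0.4 0 0;0 0.4 0 0;0 0.4 0 0;0 0.5 0 0'
```

```text
time_s: 18.62
ee_pos: [0.4884, 0.3478, 0.1178]
tool_rot: [-1.261, 1.121, -1.122]
ft_force: [1.2, -0.2, 6.2]
finger_gap: 0.0379
```

Contact. Release, rise, and go to the square bottle.

```bash
python3 -m creep '0 0 0 0;0 0 0 0;0 0 0 0;0 -2 0 0;0 -5 0 0;0 -9 0 0;3 -11 0 0;8 -11 0.4 0;13 -11 0.8 0;18 -11 1.2 0' 0.75; python3 -m creep '5 0 0.4 0;10 0 0.7 0;15 0 1 0;19 0 1.3 0;22 0 1.5 0;22 0 1.5 0'; python3 - <<'E'
from h import *
plan([(0.5615,-.104,.20),(0.5615,-.104,.125)],-83.2)
E
```

```text
time_s: 19.88
ee_pos: [0.5213, 0.1684, 0.2266]
tool_rot: [-1.263, 1.121, -1.122]
ft_force: [0.8, 1.1, 0.5]
finger_gap: 0.0641
time_s: 20.62
ee_pos: [0.5621, -0.0509, 0.226]
tool_rot: [-1.262, 1.126, -1.127]
ft_force: [0.2, 0.0, 0.4]
finger_gap: 0.0641
t 20.62 ee [ 0.5621 -0.0509  0.226 ] gap 0.0641 F [0.2 0.  0.4] q7 -1.58
jaw ang -83.6 tilt 0.11
spin -0.4
[ 0.5615 -0.104   0.2   ] -> [ 5.27  2.61 -0.65]
[ 0.5615 -0.104   0.125 ] -> [ 5.26 10.11 -0.64]
```

```bash
python3 -m creep '2.5 1 -0.3 0;4.5 2.5 -0.6 0;5.3 2.6 -0.6 0;5.3 2.6 -0.6 0;5.3 2.6 -0.6 0'; python3 - <<'E'
from h import *
m=camera_model('wrist');i=grab_frame('wrist');crop('',(130,100,380,320),3,'pics/w12.png',i)
plan([(0.5615,-.104,.125)],-83.2)
E
```

```text
time_s: 21.25
ee_pos: [0.5627, -0.0985, 0.2012]
tool_rot: [-1.262, 1.12, -1.12]
ft_force: [0.2, -0.1, 0.4]
finger_gap: 0.064
t 21.3 ee [ 0.5627 -0.0985  0.2012] gap 0.064 F [ 0.3  0.2 -0.6] q7 -1.49
jaw ang -83.1 tilt 0.08
spin 0.1
[ 0.5615 -0.104   0.125 ] -> [ 0.53  7.62 -0.2 ]
```

View pics/w12.png

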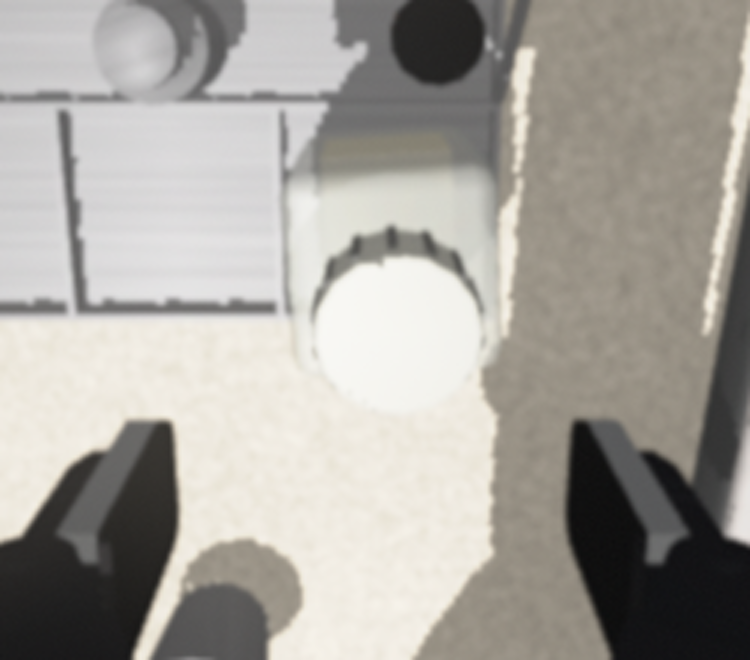

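```bash
python3 -m creep '0.5 2 -0.2 0;0.5 4.5 -0.2 0;0.5 6.5 -0.2 0;0.5 7.6 -0.2 0;0.5 7.6 -0.2 0;0.5 7.6 -0.2 0'; python3 -m creep '0 0 0 0;0 0 0 0;0 0 0 0;0 0 0 0;0 0 0 0;0 0 0 0' 0 50; python3 - <<'E'
from h import *
m=camera_model('wrist');i=grab_frame('wrist');crop('',(130,100,380,320),3,'pics/w13.png',i)
plan([(0.394,.341,.19)],-83.2)
E
```

```text
time_s: 22.05
ee_pos: [0.5617, -0.105, 0.1256]
tool_rot: [-1.262, 1.12, -1.122]
ft_force: [-0.4, 0.4, 0.6]
finger_gap: 0.0644
time_s: 22.8
ee_pos: [0.562, -0.105, 0.1258]
tool_rot: [-1.261, 1.119, -1.123]
ft_force: [0.7, 1.6, 6.3]
finger_gap: 0.0382
t 22.85 ee [ 0.5619 -0.105   0.1258] gap 0.0377 F [-0.5 -0.1  5.3] q7 -1.51
jaw ang -83.2 tilt 0.15
spin 0.0
[0.394 0.341 0.19 ] -> [-46.27  -6.47 -11.38]
```

View pics/w13.png

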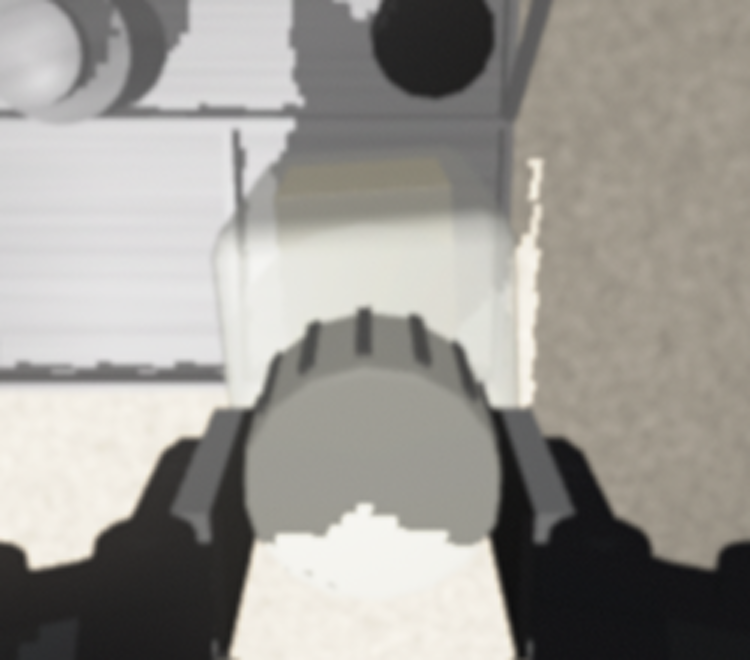

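```bash
python3 -m creep '0 -1 0 0;0 -3 0 0;0 -5.5 0 0;-2 -6.5 -0.5 0;-6 -6.5 -1.5 0;-10.5 -6.5 -2.6 0;-15.5 -6.5 -3.8 0;-20.5 -6.5 -5.1 0;-25.5 -6.5 -6.3 0;-30.5 -6.5 -7.5 0'; python3 -m creep '-5 0 -1.3 0;-9 0 -2.3 0;-13 0 -3.2 0;-15.5 0 -3.8 0;-15.8 0 -3.9 0;-15.8 0 -3.9 0'; python3 - <<'E'
from h import *
plan([(0.394,.341,.1258)],-83.2)
crop('side',(130,40,330,190),4,'pics/s14.png')
E
```

```text
time_s: 24.1
ee_pos: [0.4475, 0.1908, 0.1889]
tool_rot: [-1.265, 1.121, -1.12]
ft_force: [0.5, -0.4, -1.7]
finger_gap: 0.0382
time_s: 24.85
ee_pos: [0.3924, 0.34, 0.189]
tool_rot: [-1.265, 1.121, -1.122]
ft_force: [0.4, -0.8, -1.8]
finger_gap: 0.0384
t 24.85 ee [0.3924 0.34   0.189 ] gap 0.0384 F [ 0.4 -0.8 -1.8] q7 -2.43
jaw ang -83.19 tilt 0.13
spin 0.01
[0.394  0.341  0.1258] -> [-0.1   6.32  0.18]
```

View pics/s14.png

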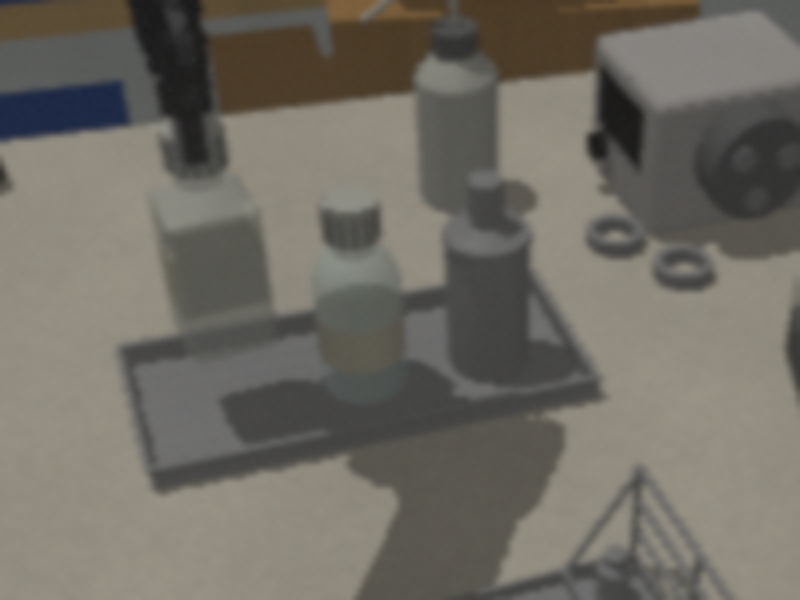

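```bash
python3 -m creep '-0.1 1.5 0.1 0;-0.1 3.5 0.1 0;-0.1 5 0.1 0;-0.1 5.7 0.1 0;-0.1 6 0.1 0;-0.1 6.3 0.1 0;-0.1 6.4 0.1 0;-0.1 6.4 0.1 0';  python3 - <<'E'
from h import *
plan([(0.394,.341,.1258)],-83.2)
E
```

```text
time_s: 25.9
ee_pos: [0.394, 0.3424, 0.1259]
tool_rot: [-1.262, 1.121, -1.121]
ft_force: [0.5, 0.3, -1.5]
finger_gap: 0.0383
t 25.9 ee [0.394  0.3424 0.1259] gap 0.0383 F [ 0.5  0.3 -1.5] q7 -2.47
jaw ang -83.21 tilt 0.04
spin -0.01
[0.394  0.341  0.1258] -> [ 0.14  0.01 -0.02]
```

```bash
python3 -m creep '0 0.1 0 0;0 0.1 0 0;0 0.2 0 0;0 0.2 0 0'
```

```text
time_s: 26.4
ee_pos: [0.3943, 0.343, 0.1257]
tool_rot: [-1.261, 1.12, -1.122]
ft_force: [-2.0, -1.4, 10.3]
finger_gap: 0.0379
```

```bash
python3 -m creep '0 0 0 0;0 0 0 0;0 0 0 0;0 -2 0 0;0 -5 0 0;0 -9 0 0;3 -10 1 0;8 -10 3 0;13 -10 5 0;18 -10 7 0' 0.75; python3 -m creep '5 0 2.5 0;10 0 5 0;14 0 7.5 0;17 0 9.5 0;18 0 11 0;18 0 11 0'; python3 - <<'E'
from h import *
plan([(0.615,-.0185,.14),(0.615,-.0185,.011)],-83.2)
E
```

```text
time_s: 27.65
ee_pos: [0.4853, 0.1701, 0.2235]
tool_rot: [-1.263, 1.121, -1.122]
ft_force: [1.0, -0.2, -0.5]
finger_gap: 0.0645
time_s: 28.4
ee_pos: [0.6156, 0.0046, 0.2224]
tool_rot: [-1.263, 1.125, -1.122]
ft_force: [-0.1, 0.4, -0.4]
finger_gap: 0.0641
t 28.4 ee [0.6156 0.0046 0.2224] gap 0.0641 F [-0.1  0.4 -0.4] q7 -1.7
jaw ang -83.36 tilt 0.08
spin -0.16
[ 0.615  -0.0185  0.14  ] -> [ 2.29  8.24 -0.31]
[ 0.615  -0.0185  0.011 ] -> [ 2.3  21.14 -0.3 ]
```

```bash
python3 -m creep '1.5 3 -0.2 0;2.3 7 -0.3 0;2.3 10 -0.3 0;2.3 12 -0.3 0;2.3 12 -0.3 0;2.3 12 -0.3 0'; python3 - <<'E'
from h import *
m=camera_model('wrist');i=grab_frame('wrist');crop('',(130,80,380,320),3,'pics/w15.png',i)
plan([(0.615,-.0185,.011)],-83.2)
print([((p-[130,80])*3).tolist() for p in proj('wrist',[(.618,-.017,.069),(.618,-.017,.046)],m)])
crop('side',(210,90,370,250),4,'pics/s15.png')
E
```

```text
time_s: 29.15
ee_pos: [0.6152, -0.0163, 0.1048]
tool_rot: [-1.262, 1.12, -1.121]
ft_force: [0.3, -0.5, -0.1]
finger_gap: 0.0639
t 29.2 ee [ 0.6156 -0.0165  0.1052] gap 0.0643 F [-0.1  0.6  1.2] q7 -1.7
jaw ang -83.17 tilt 0.14
spin 0.03
[ 0.615  -0.0185  0.011 ] -> [ 0.19  9.42 -0.11]
[[380.732235205326, 395.6099523105349], [379.904972135377, 365.0843920979996]]
```

View pics/w15.png

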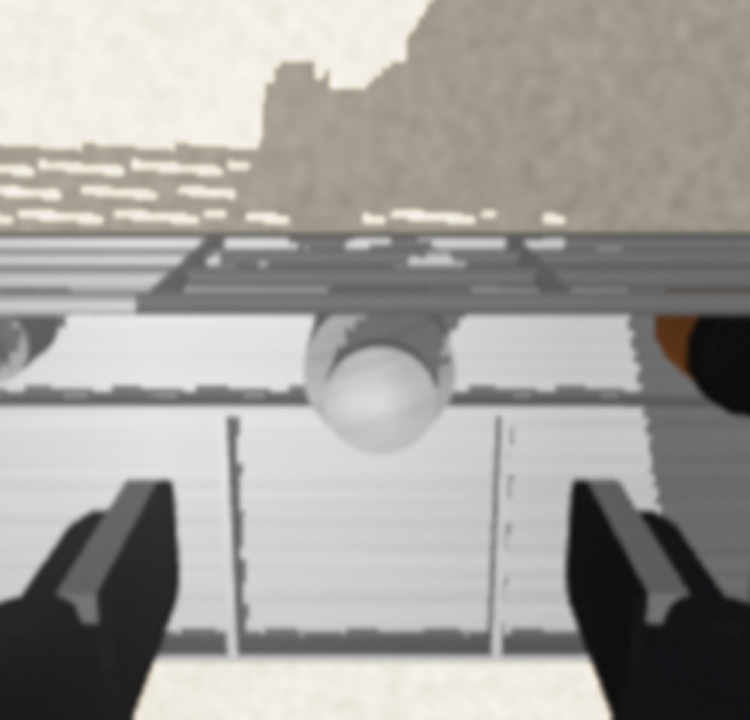

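View pics/s15.png

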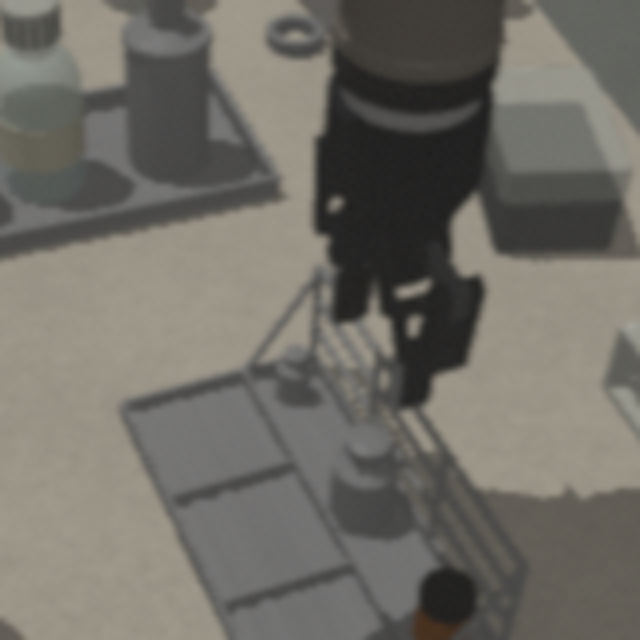

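```bash
python3 -m creep '0.1 2 -0.1 0;0.1 4 -0.1 0;0.1 5.5 -0.1 0;0.1 6.5 -0.1 0;0.1 7 -0.1 0;0.1 7 -0.1 0'; python3 - <<'E'
from h import *
m=camera_model('wrist');i=grab_frame('wrist');crop('',(130,80,380,320),3,'pics/w16.png',i)
plan([(0.615,-.0185,.015)],-83.2)
crop('side',(210,90,370,250),4,'pics/s16.png')
E
```

```text
time_s: 30.0
ee_pos: [0.6141, -0.0183, 0.0336]
tool_rot: [-1.263, 1.121, -1.121]
ft_force: [-0.0, -1.0, -0.2]
finger_gap: 0.0644
t 30.05 ee [ 0.6144 -0.0183  0.034 ] gap 0.064 F [-0.4 -0.8 -0.2] q7 -1.73
jaw ang -83.21 tilt 0.04
spin -0.01
[ 0.615  -0.0185  0.015 ] -> [0.03 1.9  0.06]
```

View pics/w16.png

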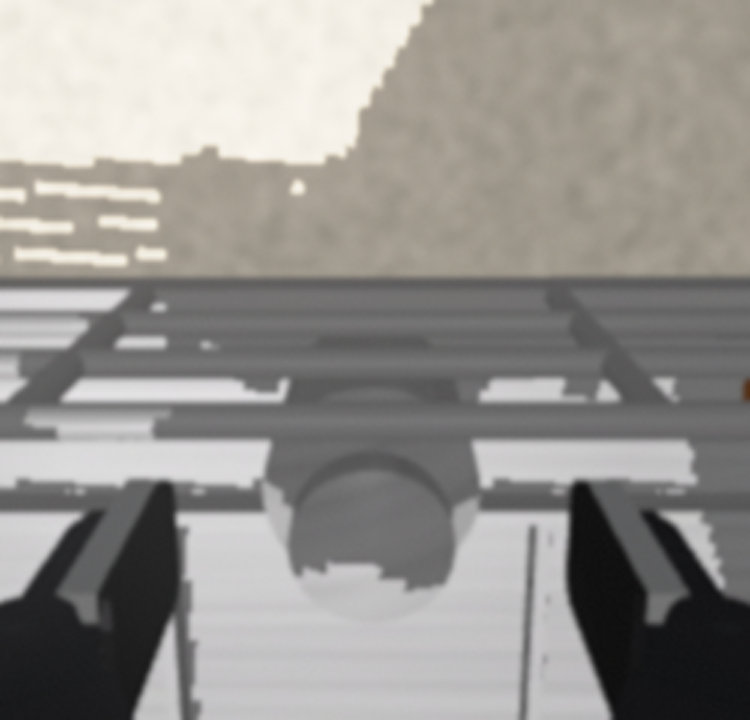

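View pics/s16.png

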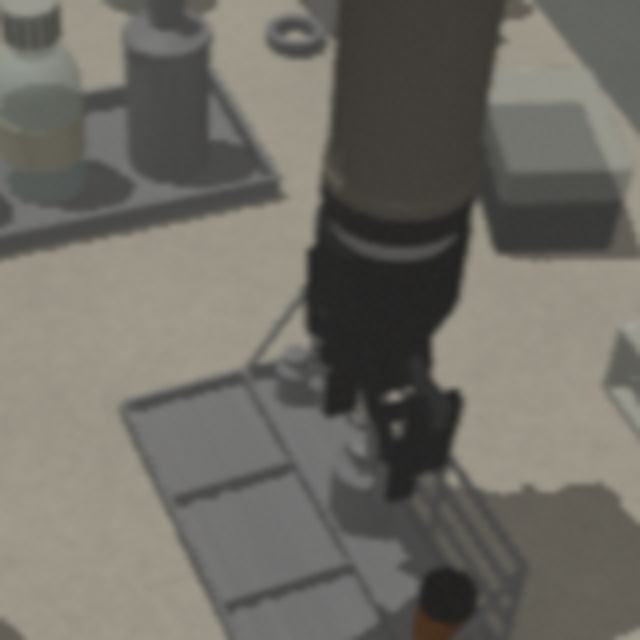

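```bash
python3 -m creep '0 0.6 -0.2 0;0 1.2 -0.2 0;0 1.8 -0.2 0;0 1.8 -0.2 0;0 1.8 -0.2 0'
```

```text
time_s: 30.72
ee_pos: [0.6121, -0.0186, 0.0156]
tool_rot: [-1.263, 1.121, -1.122]
ft_force: [0.8, 1.0, 0.3]
finger_gap: 0.0639
```

```bash
python3 -m creep '0 0 0 0;0 0 0 0;0 0 0 0;0 0 0 0;0 0 0 0;0 0 0 0' 0 60; python3 - <<'E'
from h import *
m=camera_model('wrist');i=grab_frame('wrist');crop('',(130,80,380,320),3,'pics/w17.png',i)
plan([(0.54,-.335,.086)],-83.2)
E
```

```text
time_s: 31.48
ee_pos: [0.6125, -0.0183, 0.0162]
tool_rot: [-1.262, 1.121, -1.122]
ft_force: [-0.5, 0.3, 5.1]
finger_gap: 0.0354
t 31.52 ee [ 0.6125 -0.0183  0.0163] gap 0.0355 F [-0.9  0.6  6.1] q7 -1.74
jaw ang -83.21 tilt 0.07
spin -0.01
[ 0.54  -0.335  0.086] -> [ 30.59  -6.99 -10.94]
```

View pics/w17.png

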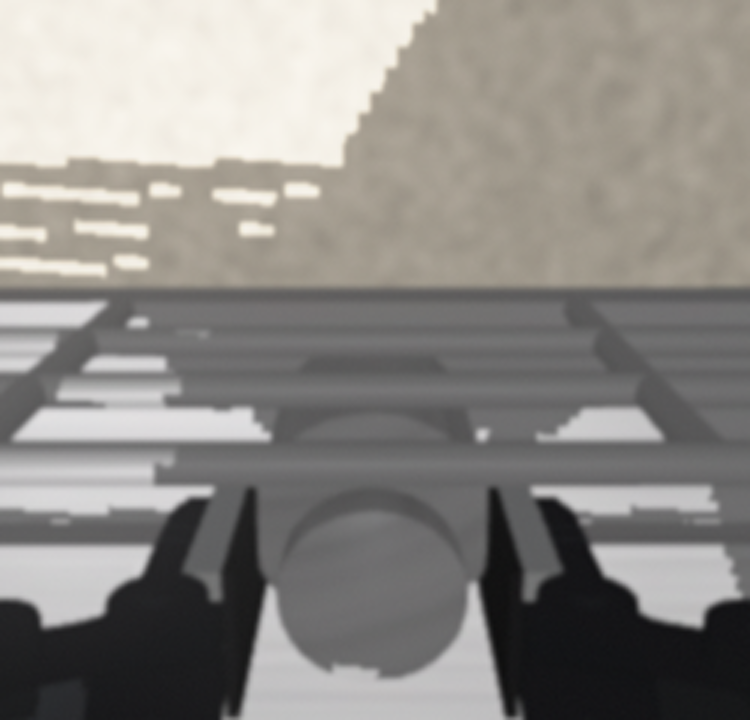

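```bash
python3 -m creep '0 -0.7 0 0;0 -2 0 0;0 -4 0 0;0 -6.5 0 0;0 -9 0 0;0 -11 0 0;1.5 -12 -0.5 0;4.5 -12 -1.5 0;8 -12 -3 0;12 -12 -4.5 0'; python3 -m creep '4 0 -1.4 0;8 0 -2.8 0;12 0 -4.3 0;15.5 0 -5.5 0;17.5 0 -6.2 0;18 0 -6.4 0;18 0 -6.4 0;18 0 -6.4 0'; python3 - <<'E'
from h import *
m=camera_model('wrist');i=grab_frame('wrist');cv2.imwrite('pics/w18.png',i[:,:,::-1])
plan([(0.5417-.005,-.335,.088)],-83.2)
print(proj('wrist',[(.5417,-.335,.074)],m))
crop('side',(190,200,450,384),3,'pics/s18.png')
E
```

```text
time_s: 32.78
ee_pos: [0.5796, -0.1453, 0.1346]
tool_rot: [-1.265, 1.123, -1.12]
ft_force: [-0.2, -0.6, -4.6]
finger_gap: 0.0352
time_s: 33.78
ee_pos: [0.5403, -0.3265, 0.1357]
tool_rot: [-1.263, 1.119, -1.118]
ft_force: [-0.2, 0.9, -4.0]
finger_gap: 0.035
t 33.83 ee [ 0.5403 -0.3268  0.1358] gap 0.0352 F [ 0.2  1.  -4.9] q7 -1.15
jaw ang -83.0 tilt 0.08
spin 0.2
[ 0.5367 -0.335   0.088 ] -> [ 0.78  4.78 -0.46]
[[266.83102377 203.45349086]]
```

View pics/w18.png

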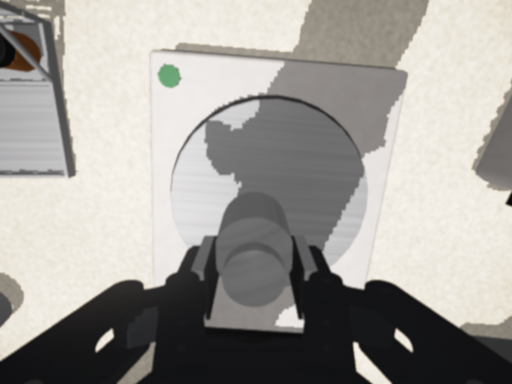

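View pics/s18.png

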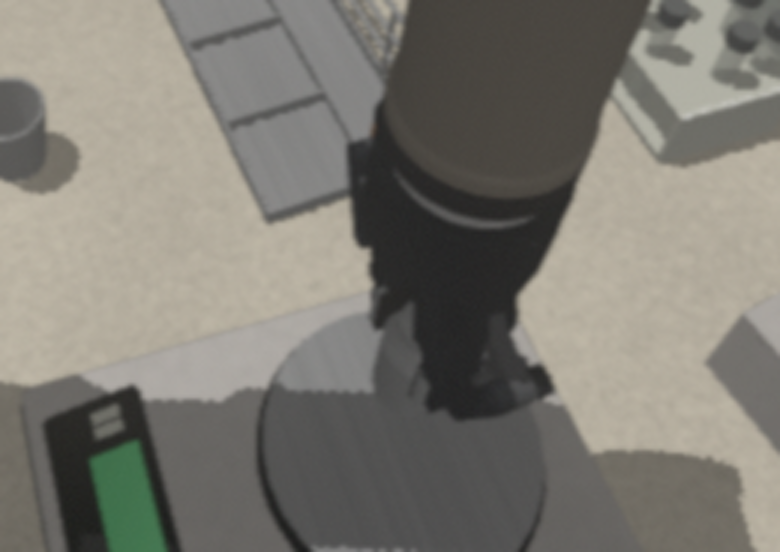

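```bash
python3 - <<'E'
from h import *
m=camera_model('wrist')
print('weight',onz('wrist',(252.5,277),.1885,m))
for uv in((170,190),(368,190),(272,96)): print(onz('wrist',uv,.074,m))
t=np.linspace(0,2*np.pi,361)
for c in((.5417,-.335),(.5437,-.335)):
    C=np.c_[c[0]+.075*np.cos(t),c[1]+.075*np.sin(t),t*0+.074]
    P=proj('wrist',C,m);print(c,P.min(0),P.max(0)); Q=(proj('side',C)-[190,200])*3; print(Q.min(0),Q.max(0))
i=grab_frame('top'); 
E
```

```text
weight [ 0.54655326 -0.32499234  0.1885    ]
[ 0.54308902 -0.26290286  0.074     ]
[ 0.56099807 -0.40911515  0.074     ]
[ 0.61822561 -0.32911159  0.074     ]
(0.5417, -0.335) [165.93117198  98.57195311] [365.90475932 290.06000835]
[257.99048594 302.62658336] [541.15326804 588.0055758 ]
(0.5437, -0.335) [166.04281783  95.52370837] [366.50347469 287.94290406]
[261.56339876 301.85955471] [544.64491177 586.91018691]
```

```bash
python3 -m creep '0.5 0 -0.2 0;0.9 0 -0.5 0;0.9 1 -0.5 0;0.9 2 -0.5 0;0.9 2.7 -0.5 0;0.9 3 -0.5 0;0.9 3 -0.5 0;0.9 3 -0.5 0'; python3 - <<'E'
from h import *
m=camera_model('wrist');i=grab_frame('wrist');crop('',(120,60,400,320),2.4,'pics/w19.png',i)
plan([(0.5425-.0055,-.336-.001,.0873)],-83.2)
E
```

```text
time_s: 34.92
ee_pos: [0.5357, -0.339, 0.106]
tool_rot: [-1.263, 1.121, -1.122]
ft_force: [-0.2, -0.5, -4.8]
finger_gap: 0.0352
t 34.98 ee [ 0.5357 -0.339   0.1061] gap 0.0356 F [-0.9  0.9 -4.6] q7 -1.14
jaw ang -83.21 tilt 0.06
spin -0.01
[ 0.537  -0.337   0.0873] -> [-0.19  1.88  0.15]
```

View pics/w19.png

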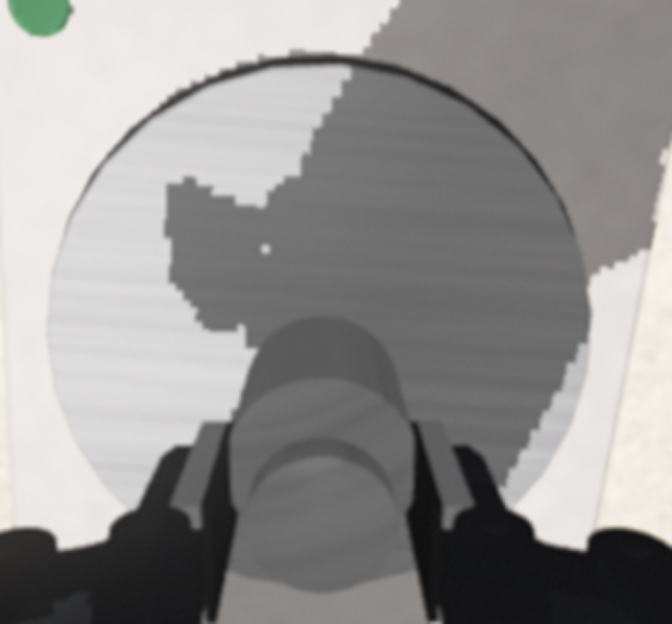

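```bash
python3 -m creep '-0.1 0.5 0.1 0;-0.1 1 0.1 0;-0.1 1.4 0.1 0;-0.1 1.6 0.1 0;-0.1 1.7 0.1 0;-0.1 1.8 0.1 0;-0.1 1.8 0.1 0;-0.1 1.8 0.1 0'; python3 - <<'E'
from h import *
m=camera_model('wrist');i=grab_frame('wrist');crop('',(120,60,400,320),2.4,'pics/w20.png',i)
plan([(0.5425-.0055,-.336-.001,.0873)],-83.2)
t=np.linspace(0,2*np.pi,361);C=np.c_[.5425+.075*np.cos(t),-.336+.075*np.sin(t),t*0+.074]
P=(proj('wrist',C,m)-[120,60])*2.4;print(P.min(0),P.max(0))
print((proj('wrist',[.5425,-.336,.14],m)-[120,60])*2.4)
E
```

```text
time_s: 35.98
ee_pos: [0.5363, -0.3379, 0.0877]
tool_rot: [-1.263, 1.121, -1.122]
ft_force: [-0.4, 0.0, -4.5]
finger_gap: 0.0356
t 36.02 ee [ 0.5363 -0.3379  0.0877] gap 0.0352 F [ 0.6 -0.1 -4.4] q7 -1.15
jaw ang -83.22 tilt 0.02
spin -0.02
[ 0.537  -0.337   0.0873] -> [-0.08  0.04  0.08]
[17.56955882 59.57187586] [624.18706093 633.48879324]
[[320.40914897 521.05389887]]
```

View pics/w20.png

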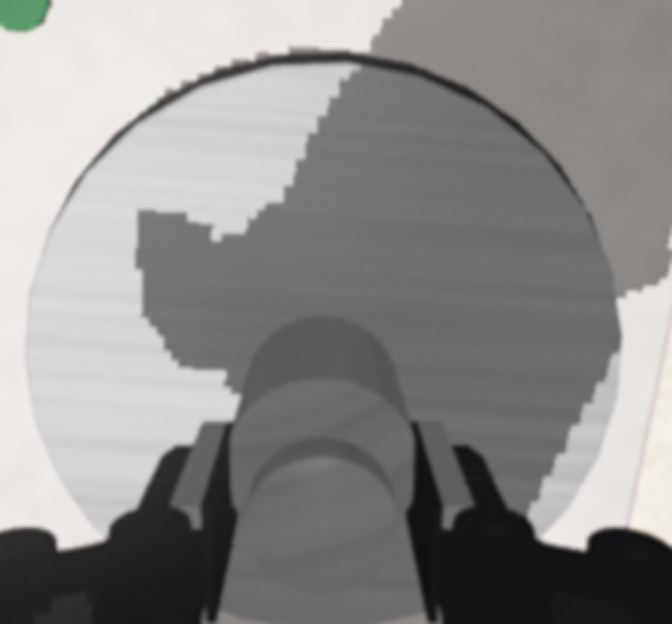

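```bash
python3 -m creep '0 0.1 0 0;0 0.1 0 0;0 0.2 0 0;0 0.2 0 0'
```

```text
time_s: 36.52
ee_pos: [0.5365, -0.3379, 0.0873]
tool_rot: [-1.263, 1.121, -1.123]
ft_force: [-3.0, 1.9, 4.8]
finger_gap: 0.0355
```

```bash
python3 -m creep '0 0 0 0;0 0 0 0;0 0 0 0;0 0 0 0;0 -1 0 0;0 -3 0 0;0 -6 0 0;0 -9 0 0;0 -12 0 0;0 -14 0 0' 0.75; python3 - <<'E'
from h import *
m=camera_model('wrist');i=grab_frame('wrist');cv2.imwrite('pics/w21.png',i[:,:,::-1])
s=plan([(0.394,.343,.24),(.5,.1,.24)],-83.2)
t=np.linspace(0,2*np.pi,361);C=np.c_[.5425+.075*np.cos(t),-.336+.075*np.sin(t),t*0+.074]
P=proj('wrist',C,m);print(P.min(0),P.max(0));print(proj('wrist',[.5425,-.336,.14],m))
i=grab_frame('side');crop('side',(190,200,450,384),3,'pics/s21.png',i)
print((proj('side',[.5425,-.336,.14])-[190,200])*3)
E
```

```text
time_s: 37.78
ee_pos: [0.537, -0.3379, 0.2284]
tool_rot: [-1.262, 1.118, -1.124]
ft_force: [-0.9, 0.5, -0.5]
finger_gap: 0.0638
t 37.83 ee [ 0.5383 -0.3384  0.2311] gap 0.0638 F [ 1.2 -0.6  2.8] q7 -1.1
jaw ang -83.22 tilt 0.46
spin -0.02
[0.394 0.343 0.24 ] -> [-69.37  -1.25  -6.27]
[0.5  0.1  0.24] -> [-43.99  -1.08   1.38]
[181.04646524  95.99179001] [325.6677766  238.40007653]
[[253.3670387  187.82950334]]
[[417.79388079 382.36947806]]
```

View pics/w21.png

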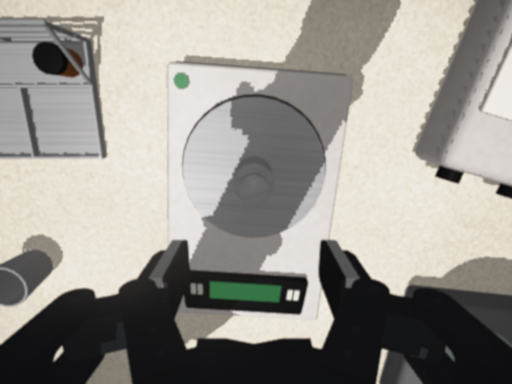

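View pics/s21.png

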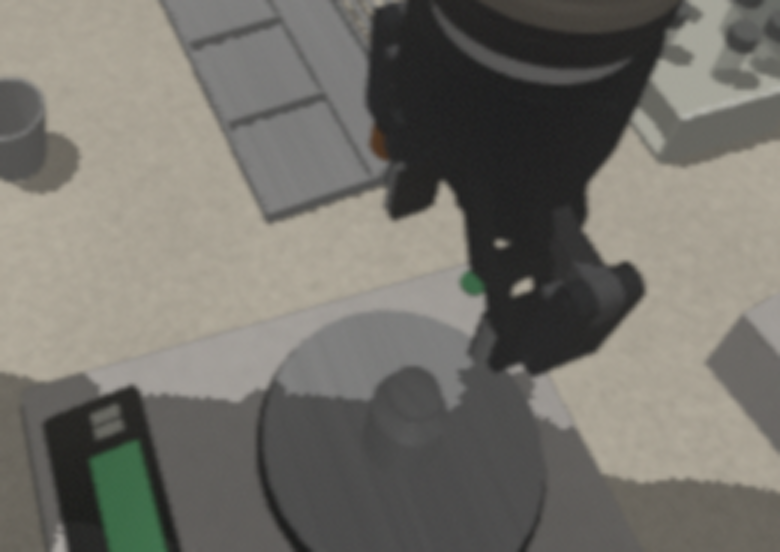

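```bash
python3 -m creep '-3 -1 0 0;-8 -1 0 0;-14 -1 0 0;-20 -1 0 0;-26 -1 0 0;-32 -1 0 0;-38 -1 0 0;-44 -1 -1 0;-49 -1 -2 0;-54 -1 -3 0' 0.75; python3 - <<'E'
from h import *
plan([(0.3943,.343,.2),(0.3943,.343,.1257)],-83.2)
E
```

```text
time_s: 39.12
ee_pos: [0.4415, 0.1962, 0.235]
tool_rot: [-1.264, 1.121, -1.122]
ft_force: [0.9, -0.1, -0.5]
finger_gap: 0.064
t 39.12 ee [0.4415 0.1962 0.235 ] gap 0.064 F [ 0.9 -0.1 -0.5] q7 -2.08
jaw ang -83.2 tilt 0.04
spin -0.0
[0.3943 0.343  0.2   ] -> [-15.14   3.49  -2.94]
[0.3943 0.343  0.1257] -> [-15.15  10.92  -2.94]
```

```bash
python3 -m creep '-5 1 -1 0;-10 2 -2 0;-13.5 3 -2.7 0;-15 3.5 -2.9 0;-15 3.5 -2.9 0;-15 3.5 -2.9 0;-15 3.5 -2.9 0' 0.75; python3 - <<'E'
from h import *
plan([(0.3943,.343,.1257)],-83.2)
i=grab_frame('wrist');crop('',(130,100,380,320),3,'pics/w22.png',i)
E
```

```text
time_s: 40.0
ee_pos: [0.3974, 0.3388, 0.2008]
tool_rot: [-1.261, 1.123, -1.125]
ft_force: [0.1, -0.5, 0.2]
finger_gap: 0.0639
t 40.0 ee [0.3974 0.3388 0.2008] gap 0.0639 F [ 0.1 -0.5  0.2] q7 -2.45
jaw ang -83.4 tilt 0.07
spin -0.2
[0.3943 0.343  0.1257] -> [-0.46  7.51 -0.27]
```

View pics/w22.png

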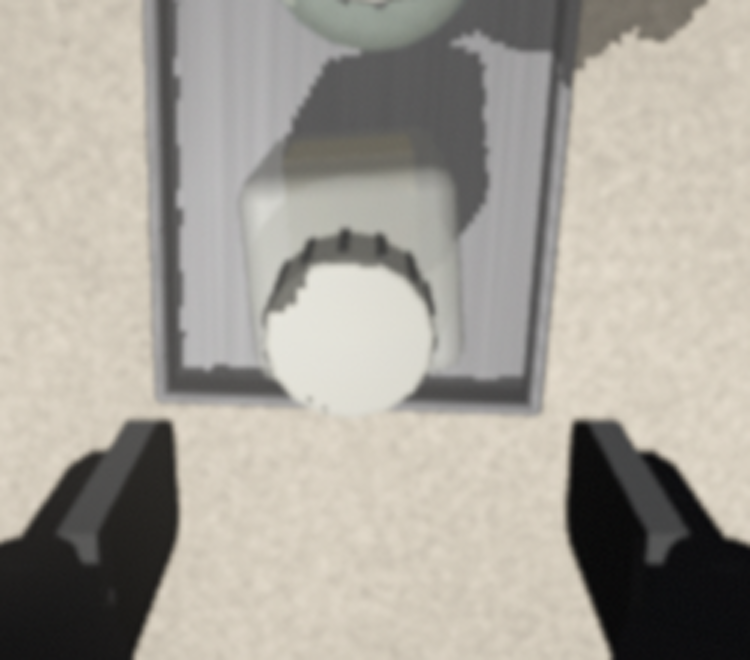

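```bash
python3 -m creep '-0.4 2.5 -0.2 0;-0.4 5 -0.2 0;-0.4 6.8 -0.2 0;-0.4 7.4 -0.2 0;-0.4 7.4 -0.2 0;-0.4 7.4 -0.2 0;-0.4 7.4 -0.2 0'; python3 - <<'E'
from h import *
plan([(0.3943,.343,.1257)],-83.2)
E
```

```text
time_s: 40.92
ee_pos: [0.394, 0.3446, 0.1273]
tool_rot: [-1.261, 1.121, -1.121]
ft_force: [0.6, -0.1, -0.3]
finger_gap: 0.0642
t 40.92 ee [0.394  0.3446 0.1273] gap 0.0642 F [ 0.6 -0.1 -0.3] q7 -2.51
jaw ang -83.21 tilt 0.09
spin -0.01
[0.3943 0.343  0.1257] -> [0.16 0.16 0.01]
```

```bash
python3 -m creep '0.1 0.1 0 0;0.1 0.1 0 0;0.1 0.1 0 0;0.1 0.1 0 0;0.1 0.1 0 0;0.1 0.1 0 0;0.1 0.1 0 0' 0 50; python3 - <<'E'
from h import *
plan([(0.5619,-.105,.1258),(0.5619,-.105,.19)],-83.2)
E
```

```text
time_s: 41.8
ee_pos: [0.3941, 0.3436, 0.126]
tool_rot: [-1.262, 1.121, -1.121]
ft_force: [0.7, 0.2, 6.1]
finger_gap: 0.0382
t 41.8 ee [0.3941 0.3436 0.126 ] gap 0.0382 F [0.7 0.2 6.1] q7 -2.51
jaw ang -83.22 tilt 0.07
spin -0.02
[ 0.5619 -0.105   0.1258] -> [ 4.653e+01 -1.000e-02  1.137e+01]
[ 0.5619 -0.105   0.19  ] -> [46.52 -6.43 11.37]
```

```bash
python3 -m creep '0 -1 0 0;0 -3 0 0;0 -5.5 0 0;2 -6.5 0.5 0;6 -6.5 1.5 0;10.5 -6.5 2.6 0;15.5 -6.5 3.8 0;20.5 -6.5 5.1 0;25.5 -6.5 6.3 0;30.5 -6.5 7.5 0'; python3 -m creep '5 0 1.2 0;9 0 2.2 0;12.5 0 3 0;15 0 3.7 0;15.8 0 3.8 0;15.8 0 3.8 0;15.8 0 3.8 0'; python3 - <<'E'
from h import *
plan([(0.5619,-.105,.1258)],-83.2)
crop('side',(210,120,370,270),4.5,'pics/s23.png')
i=grab_frame('wrist');crop('',(130,100,380,320),3,'pics/w23.png',i)
E
```

```text
time_s: 43.05
ee_pos: [0.5033, 0.0471, 0.1899]
tool_rot: [-1.265, 1.123, -1.121]
ft_force: [1.0, 0.2, -1.8]
finger_gap: 0.0384
time_s: 43.92
ee_pos: [0.5601, -0.1011, 0.1906]
tool_rot: [-1.264, 1.121, -1.118]
ft_force: [0.3, 0.8, -0.6]
finger_gap: 0.0381
t 43.92 ee [ 0.5601 -0.1011  0.1906] gap 0.0381 F [ 0.3  0.8 -0.6] q7 -1.53
jaw ang -83.06 tilt 0.08
spin 0.14
[ 0.5619 -0.105   0.1258] -> [0.41 6.48 0.14]
```

View pics/s23.png

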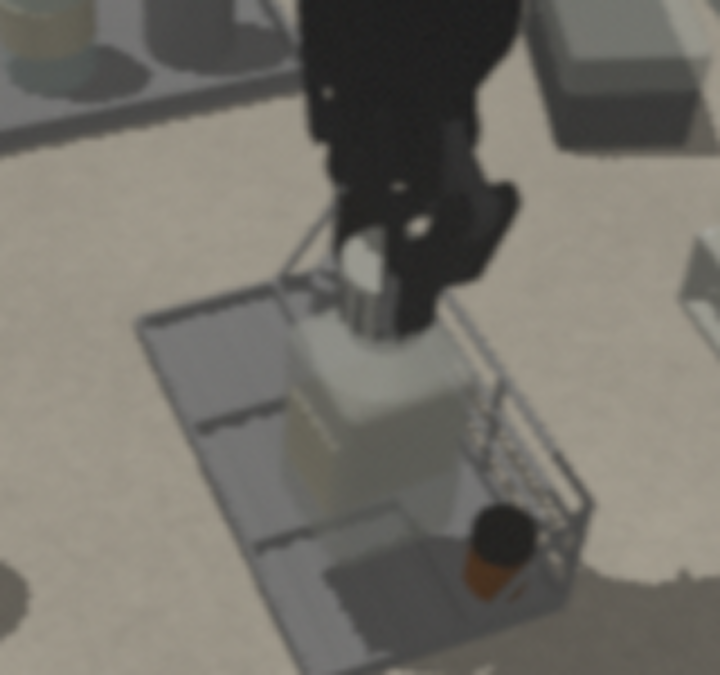

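View pics/w23.png

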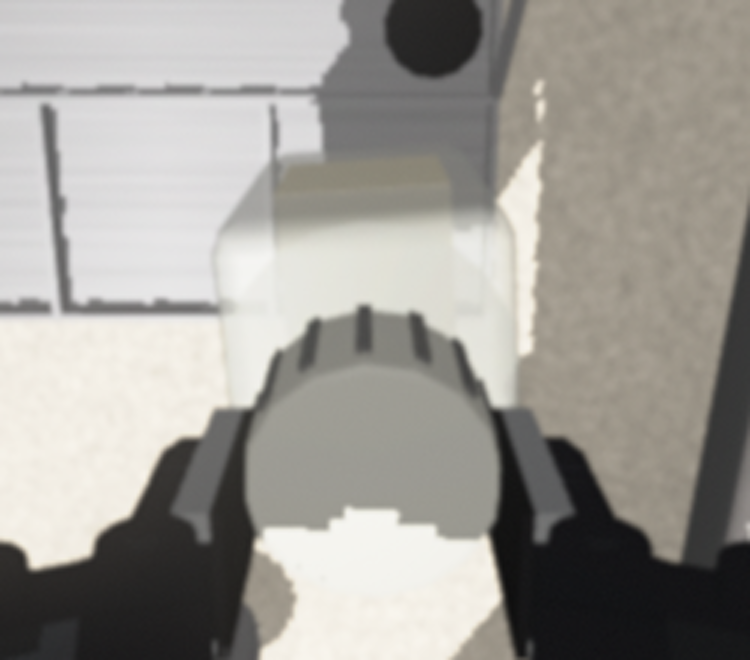

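```bash
python3 -m creep '0.3 0 0.1 0;0.3 1.5 0.1 0;0.3 3 0.1 0;0.3 4 0.1 0;0.3 4 0.1 0;0.3 4 0.1 0'; python3 - <<'E'
from h import *
plan([(0.5619,-.105,.1258)],-83.2)
E
```

```text
time_s: 44.78
ee_pos: [0.5623, -0.1061, 0.1508]
tool_rot: [-1.262, 1.121, -1.122]
ft_force: [-0.3, -0.1, -1.7]
finger_gap: 0.0377
t 44.77 ee [ 0.5623 -0.1061  0.1508] gap 0.0377 F [-0.3 -0.1 -1.7] q7 -1.54
jaw ang -83.21 tilt 0.03
spin -0.01
[ 0.5619 -0.105   0.1258] -> [-0.11  2.5  -0.03]
```

```bash
python3 -m creep '-0.1 0.7 0 0;-0.1 1.4 0 0;-0.1 1.9 0 0;-0.1 2.2 0 0;-0.1 2.4 0 0;-0.1 2.5 0 0;-0.1 2.6 0 0;-0.1 2.6 0 0'; python3 - <<'E'
from h import *
plan([(0.5619,-.105,.1258)],-83.2)
crop('side',(210,120,370,270),4.5,'pics/s24.png')
E
```

```text
time_s: 45.78
ee_pos: [0.5626, -0.1049, 0.1261]
tool_rot: [-1.262, 1.12, -1.123]
ft_force: [-1.1, -0.8, 4.3]
finger_gap: 0.038
t 45.77 ee [ 0.5626 -0.1049  0.1261] gap 0.038 F [-1.1 -0.8  4.3] q7 -1.56
jaw ang -83.2 tilt 0.12
spin -0.0
[ 0.5619 -0.105   0.1258] -> [ 0.    0.03 -0.08]
```

View pics/s24.png

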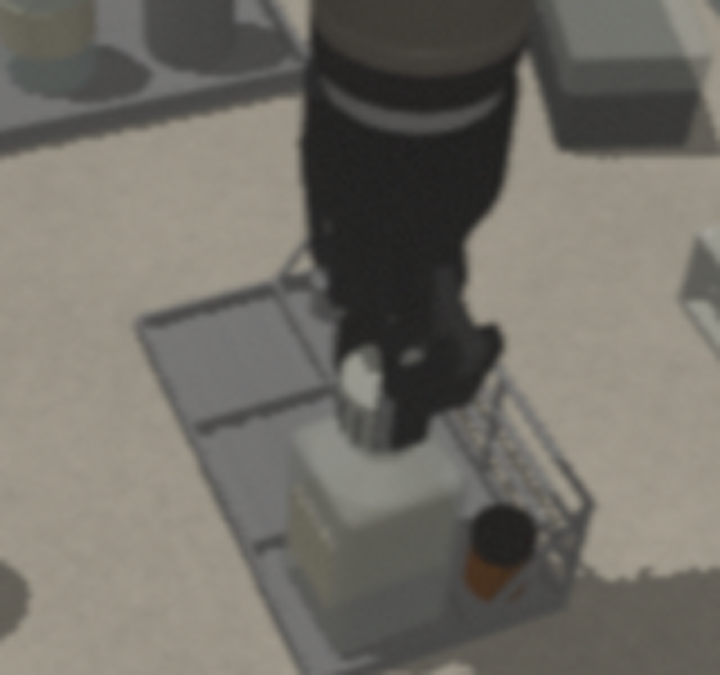

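In place and in contact. Release and go to the round bottle in the tray.

```bash
python3 -m creep '0 0 0 0;0 0 0 0;0 0 0 0;0 -2 0 0;0 -5 0 0;0 -9 0 0;-3 -10.5 0 0;-8 -10.5 -0.4 0;-13 -10.5 -0.8 0;-18 -10.5 -1.2 0' 0.75; python3 - <<'E'
from h import *
plan([(0.4884,.3478,.2)],-83.2)
E
```

```text
time_s: 47.08
ee_pos: [0.5283, 0.0736, 0.2296]
tool_rot: [-1.262, 1.122, -1.122]
ft_force: [0.9, 0.6, 0.0]
finger_gap: 0.0639
t 47.08 ee [0.5283 0.0736 0.2296] gap 0.0639 F [0.9 0.6 0. ] q7 -1.83
jaw ang -83.24 tilt 0.02
spin -0.04
[0.4884 0.3478 0.2   ] -> [-27.7    2.96  -0.73]
```

```bash
python3 -m creep '-6 0 -0.2 0;-12 0 -0.4 0;-18 0.5 -0.6 0;-23 1.5 -0.7 0;-26.5 2.5 -0.7 0;-27.5 3 -0.7 0;-27.5 3 -0.7 0;-27.5 3 -0.7 0;-27.5 3 -0.7 0'; python3 - <<'E'
from h import *
plan([(0.4884,.3478,.1178)],-83.2)
i=grab_frame('wrist');crop('',(130,100,380,320),3,'pics/w25.png',i)
E
```

```text
time_s: 48.2
ee_pos: [0.4905, 0.3427, 0.2001]
tool_rot: [-1.261, 1.123, -1.125]
ft_force: [0.7, -0.3, 0.3]
finger_gap: 0.0641
t 48.2 ee [0.4905 0.3427 0.2001] gap 0.0641 F [ 0.7 -0.3  0.3] q7 -2.37
jaw ang -83.39 tilt 0.08
spin -0.19
[0.4884 0.3478 0.1178] -> [-0.54  8.23 -0.16]
```

View pics/w25.png

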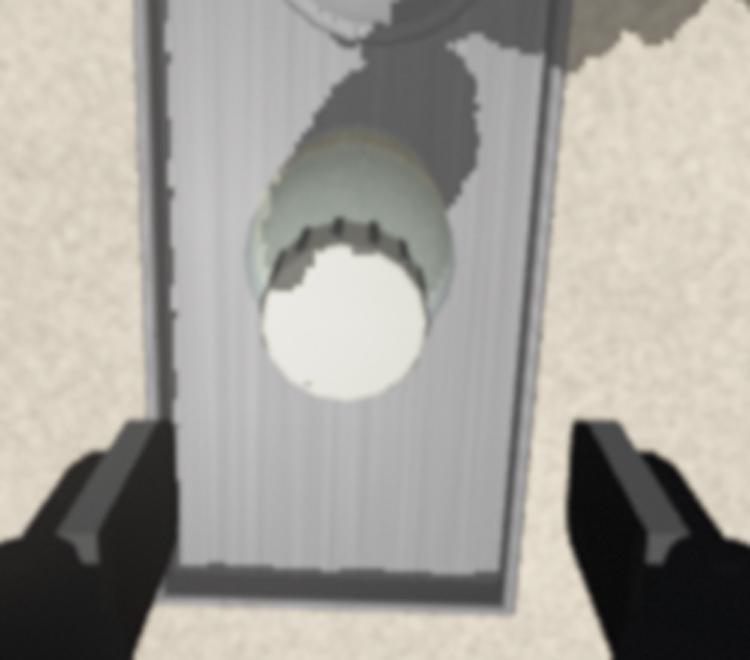

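```bash
python3 -m creep '-0.4 2.5 -0.1 0;-0.4 5 -0.1 0;-0.4 7.2 -0.1 0;-0.4 8.2 -0.1 0;-0.4 8.2 -0.1 0;-0.4 8.2 -0.1 0;-0.4 8.2 -0.1 0'; python3 - <<'E'
from h import *
plan([(0.4884,.3478,.1178)],-83.2)
E
```

```text
time_s: 49.12
ee_pos: [0.4883, 0.3488, 0.1187]
tool_rot: [-1.261, 1.121, -1.122]
ft_force: [-0.1, 0.7, -0.0]
finger_gap: 0.064
t 49.12 ee [0.4883 0.3488 0.1187] gap 0.064 F [-0.1  0.7 -0. ] q7 -2.42
jaw ang -83.22 tilt 0.11
spin -0.02
[0.4884 0.3478 0.1178] -> [ 0.1   0.09 -0.  ]
```

```bash
python3 -m creep '0.1 0.1 0 0;0.1 0.1 0 0;0.1 0.1 0 0;0.1 0.1 0 0;0.1 0.1 0 0;0.1 0.1 0 0;0.1 0.1 0 0' 0 60; python3 - <<'E'
from h import *
plan([(0.5492,-.0238,.1177)],-83.2)
E
```

```text
time_s: 50.0
ee_pos: [0.4882, 0.3479, 0.1173]
tool_rot: [-1.261, 1.121, -1.121]
ft_force: [-0.4, 0.4, 4.8]
finger_gap: 0.0377
t 50.0 ee [0.4882 0.3479 0.1173] gap 0.0377 F [-0.4  0.4  4.8] q7 -2.42
jaw ang -83.21 tilt 0.09
spin -0.01
[ 0.5492 -0.0238  0.1177] -> [37.63 -0.08  1.66]
```

```bash
python3 -m creep '0 -1 0 0;0 -3 0 0;0 -5.5 0 0;2 -6.5 0.1 0;6 -6.5 0.3 0;10.5 -6.5 0.5 0;15 -6.5 0.7 0;20 -6.5 0.9 0;25 -6.5 1.1 0;30 -6.5 1.3 0'; python3 -m creep '3.5 0 0.2 0;6 0 0.3 0;7.3 0 0.3 0;7.3 0 0.3 0;7.3 1 0.3 0;7.3 2.5 0.3 0;7.3 4 0.3 0;7.3 4 0.3 0;7.3 4 0.3 0';python3 - <<'E'
from h import *
plan([(0.5492,-.0238,.1177)],-83.2)
crop('side',(210,120,370,270),4.5,'pics/s26.png')
E
```

```text
time_s: 51.25
ee_pos: [0.5352, 0.0485, 0.1806]
tool_rot: [-1.265, 1.123, -1.121]
ft_force: [-0.5, 0.7, -2.5]
finger_gap: 0.0379
time_s: 52.38
ee_pos: [0.548, -0.021, 0.1416]
tool_rot: [-1.263, 1.121, -1.121]
ft_force: [1.4, 0.2, -2.1]
finger_gap: 0.038
t 52.38 ee [ 0.548  -0.021   0.1416] gap 0.038 F [ 1.4  0.2 -2.1] q7 -1.71
jaw ang -83.2 tilt 0.02
spin -0.0
[ 0.5492 -0.0238  0.1177] -> [0.29 2.39 0.08]
```

View pics/s26.png

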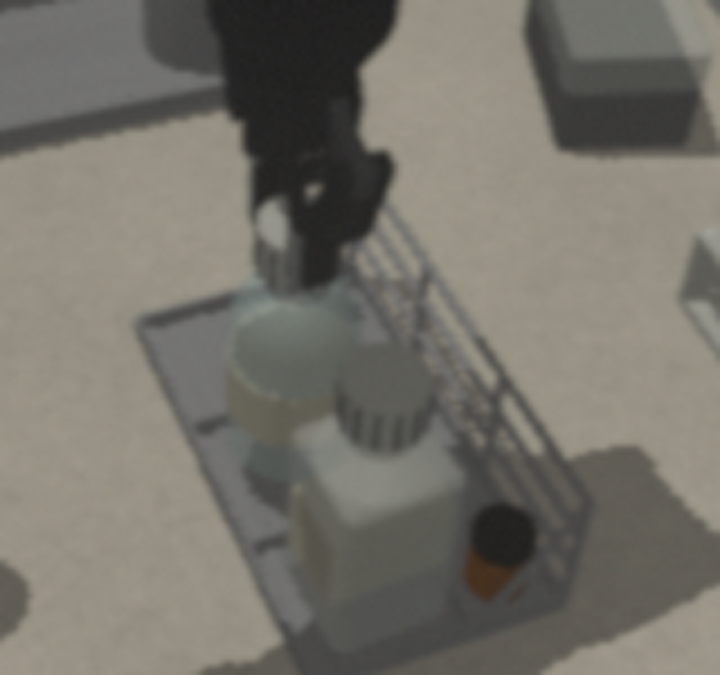

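```bash
python3 -m creep '0.3 0.2 0.1 0;0.3 0.8 0.1 0;0.3 1.4 0.1 0;0.3 1.8 0.1 0;0.3 2.1 0.1 0;0.3 2.3 0.1 0;0.3 2.4 0.1 0;0.3 2.5 0.1 0;0.3 2.5 0.1 0'; python3 - <<'E'
from h import *
plan([(0.5492,-.0238,.1177)],-83.2)
E
```

```text
time_s: 53.55
ee_pos: [0.5497, -0.0239, 0.1173]
tool_rot: [-1.262, 1.12, -1.122]
ft_force: [-0.5, 0.2, 0.8]
finger_gap: 0.038
t 53.55 ee [ 0.5497 -0.0239  0.1173] gap 0.038 F [-0.5  0.2  0.8] q7 -1.72
jaw ang -83.21 tilt 0.07
spin -0.01
[ 0.5492 -0.0238  0.1177] -> [-0.02 -0.04 -0.05]
```

```bash
python3 -m creep '0 0.1 0 0;0 0.1 0 0'; python3 -m creep '0 0 0 0;0 0 0 0;0 0 0 0;0 -2 0 0;0 -5 0 0;0 -9 0 0;-3 -11 1 0;-8 -11 2.5 0;-13 -11 4 0;-18 -11 5.5 0' 0.75; python3 - <<'E'
from h import *
plan([(0.5836,.3518,.2)],-83.2)
E
```

```text
time_s: 53.8
ee_pos: [0.5502, -0.0238, 0.1172]
tool_rot: [-1.261, 1.119, -1.123]
ft_force: [-1.1, 1.1, 6.2]
finger_gap: 0.0378
time_s: 55.05
ee_pos: [0.5829, 0.1623, 0.2255]
tool_rot: [-1.263, 1.122, -1.123]
ft_force: [0.7, 0.4, 0.8]
finger_gap: 0.0643
t 55.05 ee [0.5829 0.1623 0.2255] gap 0.0643 F [0.7 0.4 0.8] q7 -2.01
jaw ang -83.27 tilt 0.02
spin -0.07
[0.5836 0.3518 0.2   ] -> [-18.81   2.54   2.29]
```

```bash
python3 -m creep '-5 0 0.6 0;-10 0 1.2 0;-14.5 0.5 1.8 0;-17.5 1.5 2.1 0;-18.7 2.5 2.3 0;-18.7 2.5 2.3 0;-18.7 2.5 2.3 0;-18.7 2.5 2.3 0'; python3 - <<'E'
from h import *
plan([(0.5836,.3518,.121)],-83.2)
i=grab_frame('wrist');crop('',(130,100,380,320),3,'pics/w27.png',i)
E
```

```text
time_s: 56.05
ee_pos: [0.5845, 0.3477, 0.2014]
tool_rot: [-1.261, 1.122, -1.125]
ft_force: [-1.0, 0.8, 0.9]
finger_gap: 0.0644
t 56.05 ee [0.5845 0.3477 0.2014] gap 0.0644 F [-1.   0.8  0.9] q7 -2.28
jaw ang -83.38 tilt 0.09
spin -0.18
[0.5836 0.3518 0.121 ] -> [-0.42  8.04 -0.06]
```

View pics/w27.png

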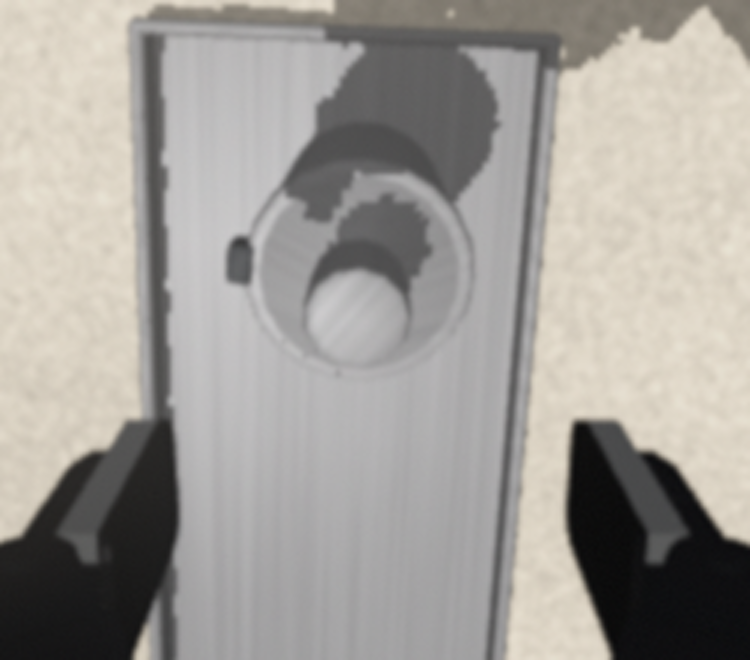

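```bash
python3 -m creep '-0.3 2.5 0 0;-0.3 5 0 0;-0.3 7 0 0;-0.3 8 0 0;-0.3 8 0 0;-0.3 8 0 0'; python3 -m creep '0 0 0 0;0 0 0 0;0 0 0 0;0 0 0 0;0 0 0 0;0 0 0 0;0 0 0 0' 0 60; python3 - <<'E'
from h import *
plan([(0.5384,.0612,.121)],-83.2)
i=grab_frame('wrist');crop('',(130,140,380,320),3,'pics/w28.png',i)
E
```

```text
time_s: 56.85
ee_pos: [0.5835, 0.3529, 0.1219]
tool_rot: [-1.261, 1.121, -1.122]
ft_force: [-0.4, -0.5, 0.4]
finger_gap: 0.0641
time_s: 57.72
ee_pos: [0.5834, 0.3525, 0.1214]
tool_rot: [-1.262, 1.121, -1.122]
ft_force: [-0.5, -1.8, 6.3]
finger_gap: 0.0237
t 57.73 ee [0.5834 0.3525 0.1214] gap 0.0237 F [-0.5 -1.8  6.3] q7 -2.32
jaw ang -83.24 tilt 0.08
spin -0.04
[0.5384 0.0612 0.121 ] -> [28.4   0.03 -7.9 ]
```

View pics/w28.png

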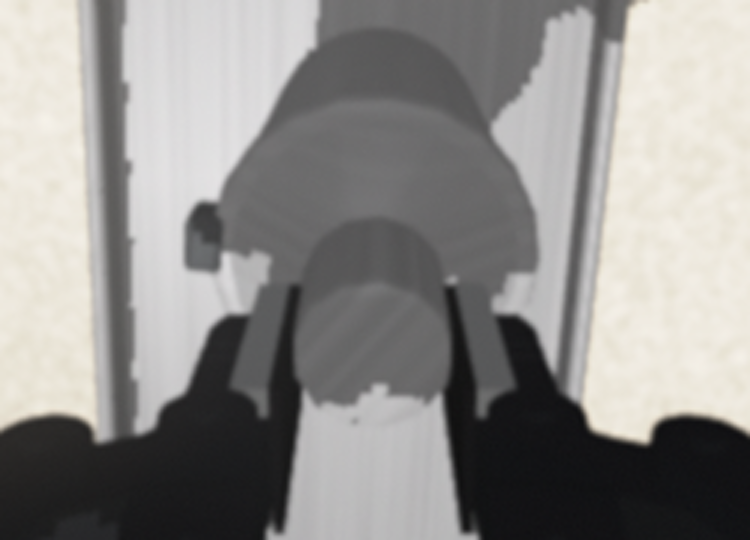

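```bash
python3 -m creep '0 -1 0 0;0 -3 0 0;0 -5.5 0 0;2 -7 -0.5 0;5 -7 -1.5 0;9 -7 -2.6 0;13 -7 -3.7 0;17 -7 -4.8 0;21 -7 -5.9 0;24.5 -7 -6.8 0'; python3 -m creep '2 0 -0.6 0;3.4 0 -1 0;3.7 0 -1.1 0;3.7 1.5 -1.1 0;3.7 3 -1.1 0;3.7 4 -1.1 0;3.7 4.5 -1.1 0;3.7 4.5 -1.1 0;3.7 4.5 -1.1 0'; python3 - <<'E'
from h import *
plan([(0.5384,.0612,.121)],-83.2)
crop('side',(210,120,370,270),4.5,'pics/s29.png')
E
```

```text
time_s: 59.02
ee_pos: [0.5431, 0.0993, 0.1894]
tool_rot: [-1.265, 1.123, -1.121]
ft_force: [1.1, -0.4, -3.7]
finger_gap: 0.0237
time_s: 60.15
ee_pos: [0.5383, 0.0634, 0.1461]
tool_rot: [-1.262, 1.121, -1.122]
ft_force: [0.0, -0.8, -2.3]
finger_gap: 0.0237
t 60.15 ee [0.5383 0.0634 0.1461] gap 0.0237 F [ 0.  -0.8 -2.3] q7 -1.87
jaw ang -83.21 tilt 0.07
spin -0.01
[0.5384 0.0612 0.121 ] -> [ 0.22  2.51 -0.02]
```

View pics/s29.png

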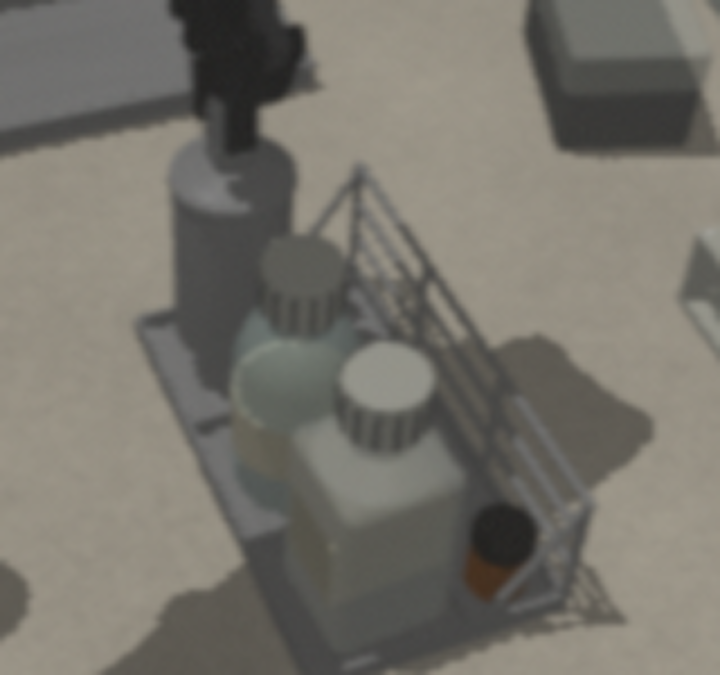

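```bash
python3 -m creep '0.2 0.2 0 0;0.2 0.8 0 0;0.2 1.4 0 0;0.2 1.9 0 0;0.2 2.2 0 0;0.2 2.4 0 0;0.2 2.5 0 0;0.2 2.6 0 0;0.2 2.6 0 0'; python3 - <<'E'
from h import *
plan([(0.5384,.0612,.121)],-83.2)
E
```

```text
time_s: 61.32
ee_pos: [0.5392, 0.0613, 0.1215]
tool_rot: [-1.261, 1.119, -1.123]
ft_force: [-1.7, -1.2, 6.2]
finger_gap: 0.0238
t 61.33 ee [0.5392 0.0613 0.1215] gap 0.0238 F [-1.7 -1.2  6.2] q7 -1.89
jaw ang -83.23 tilt 0.17
spin -0.03
[0.5384 0.0612 0.121 ] -> [ 0.    0.05 -0.08]
```

Contact. Release, rise, and move aside for the checks.

```bash
python3 -m creep '0 0 0 0;0 0 0 0;0 0 0 0;0 0 0 0;0 -2 0 0;0 -5 0 0;0 -9 0 0;-3 -12 0 0;-7 -12 -1 0;-11 -12 -2 0' 0.75; python3 -m creep '-5 0 -1 0;-10 0 -2 0;-15 0 -3 0;-18 0 -4 0;-18 0 -4 0;-18 0 -4 0'; python3 - <<'E'
from h import *
cv2.imwrite('pics/tE.png',grab_frame('top')[:,:,::-1]);cv2.imwrite('pics/sE.png',grab_frame('side')[:,:,::-1])
i=cv2.imread('pics/tE.png')[:,:,::-1]
crop('top',(195,105,335,205),5,'pics/cE.png',i)
crop('top',(360,115,470,275),3.4,'pics/cE3.png',i)
s=readout.sense();print(s['time_s'],s['ee_pos'])
E
```

```text
time_s: 62.58
ee_pos: [0.5051, 0.1692, 0.2401]
tool_rot: [-1.261, 1.121, -1.122]
ft_force: [0.8, 0.8, -0.9]
finger_gap: 0.0639
time_s: 63.32
ee_pos: [0.4449, 0.341, 0.2393]
tool_rot: [-1.263, 1.121, -1.123]
ft_force: [0.3, 0.1, -0.6]
finger_gap: 0.0643
63.425 [0.44556823 0.34023584 0.23932418]
```

View pics/cE.png

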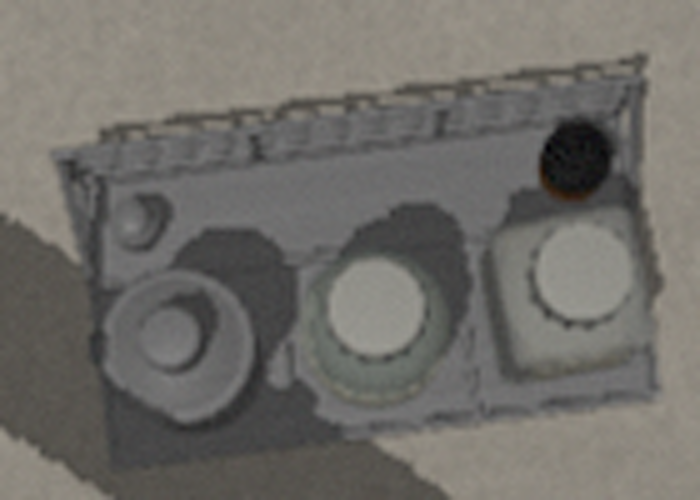

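View pics/cE3.png

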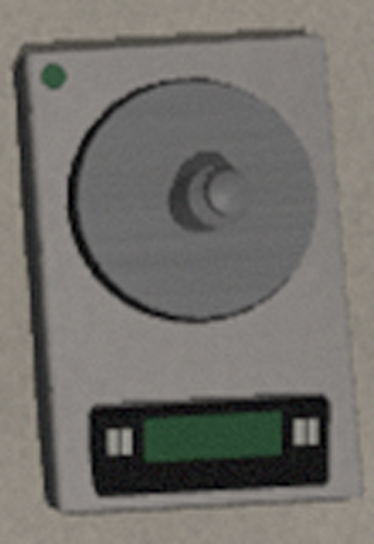

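View pics/sE.png

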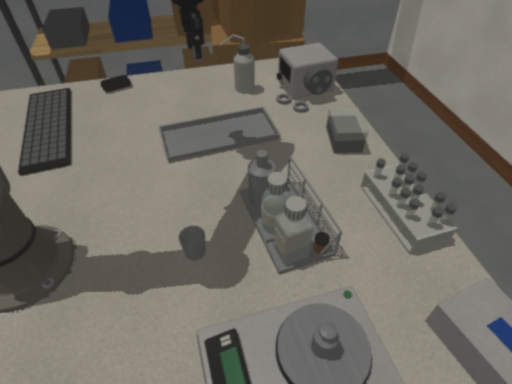

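```bash
python3 - <<'E'
from h import *
print(onz('top',((226+.5)/3.4-.5+360,(193+.5)/3.4-.5+115),.140).round(4))
s=readout.sense();print(np.abs(s['dq']).max().round(3))
print(ticket.job_done())
E
```

```text
[ 0.54   -0.3347  0.14  ]
0.007
the job is handed in; nothing more can be done
None
```

I did the job in the order asked and handed it in at about 63 s of the 149 s allowed. The system reports no verdict on whether it passed.

**What I did:** I stood the canister, round bottle and square bottle in the tray. Then I gripped the large weight by its body, set it on the pan and let go. Last, I put the square bottle, round bottle and canister back in their own cells.

**Last checks in the camera images:**
- **Large weight:** it stands upright. The top camera puts it about 2 mm from the pan centre. The side camera put it about 4 mm off, still well within the 15 mm limit.
- **Three vessels:** they stand upright, 0 to 2 mm from where their caps and knob started.
- **Small weight, jar and beaker:** they look unmoved in the pictures; I measured no exact shift for them.
- **Robot:** the arm was still and clear of everything, holding about 8 cm above the empty tray.

**What went wrong or disagreed:**
- **Missed grasp:** the first try at the canister closed on air just above its knob, and nothing moved. Judging from two cameras, the fingertips sit about 30 mm further back than described, so I lowered every later grasp to suit.
- **Off-centre grip:** the second grip on the canister was about 4 mm off centre, so I released and gripped again before lifting.

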